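# Unpile skewback firebricks and pack each size head to tail on its board

### The job

Spare arch bricks for the furnace lie in two piles, a small wedge brick on a large one. Take the piles down and pack the bricks on their edged boards, the two large ones on the large board and the two small ones on the small board: lying flat inside the battens, head to tail with the sloping sides facing each other and the square sides along the battens, so that each pair fills its board. Put every brick down rather than letting it fall, and leave the jar, the tumbler, the jacks and the wooden block where they are.

Things in the scene. Friction and masses are not known exactly. Their poses are not given: they have to be found in the camera images.
- large_a: large buff firebrick, a right-angled wedge seen from above, 66 mm long, 50 tall. Origin: underside, mid-length, 16 mm in from the square long side. x along the length: thick end (62 wide) at x=-33, thin end (32 wide) at x=+33, both square to x: grip across them. Square side at y=+16; the other slopes from y=-16 (thin end) to -46. Under small_a. Same as large_b; 0.3 kg.
- large_b: large buff firebrick, a right-angled wedge seen from above, 66 mm long, 50 tall. Origin: underside, mid-length, 16 mm in from the square long side. x along the length: thick end (62 wide) at x=-33, thin end (32 wide) at x=+33, both square to x: grip across them. Square side at y=+16; the other slopes from y=-16 (thin end) to -46. Under small_b. Same as large_a; 0.3 kg.
- small_a: small buff firebrick, a right-angled wedge seen from above, 48 mm long, 50 tall. Origin: underside, mid-length, 13 mm in from the square long side. x along the length: thick end (50 wide) at x=-24, thin end (26 wide) at x=+24, both square to x: grip across them. Square side at y=+13; the other slopes from y=-13 (thin end) to -37. Starts on large_a, 50 mm up. Same as small_b; 0.18 kg.
- small_b: small buff firebrick, a right-angled wedge seen from above, 48 mm long, 50 tall. Origin: underside, mid-length, 13 mm in from the square long side. x along the length: thick end (50 wide) at x=-24, thin end (26 wide) at x=+24, both square to x: grip across them. Square side at y=+13; the other slopes from y=-13 (thin end) to -37. Starts on large_b, 50 mm up. Same as small_a; 0.18 kg.
- board_large: large brick board, fixed: dark base 9 mm thick, pale battens 12 wide, tops 21 above the bench. Clear inside 78 mm (x) by 108 (y). Origin: centre of the underside. Two large bricks fill it, lengths along x, origins at x=0, y=+33 and -33 (floor z=9): the +y one with its axes as the board's, the other turned half round, so that slopes meet in the middle.
- board_small: small brick board, fixed: dark base 9 mm thick, pale battens 12 wide, tops 21 above the bench. Clear inside 60 mm (x) by 90 (y). Origin: centre of the underside. Two small bricks fill it, lengths along x, origins at x=0, y=+27 and -27 (floor z=9): the +y one with its axes as the board's, the other turned half round, so that slopes meet in the middle.
- tumbler: clear glass tumbler, open upwards, loose bystander: 72 mm across the rim, 85 mm tall. Origin: centre of its underside.
- jar: clear jar of pale colour powder with a red lid, loose bystander: 68 mm across, 94 mm tall. Origin: centre of its underside.
- jacks: glassblower's jacks (steel spring tongs) lying on the bench beyond the work, loose bystander: about 305 mm long along its y, 60 mm wide, 15 mm tall. Origin: underside, between the roots of the blades.
- wood_block: wooden blocking ladle lying on the bench beyond the work, loose bystander: scooped cup 82 mm across and 46 mm tall, handle to 256 mm along its +y. Origin: centre of the cup's underside.
Mind the look-alikes: they are no part of the job. Leave any green or pink look-alike of the large_b alone.

How it is judged:
At the end, for the whole second after the job is handed in: Large pair on the large board, small pair on the small one: flat on its floor (3 mm, 0.06 rad), along its x (0.25 rad, 10 mm), one each side with the square side outward (origin 18 to 43 mm from the centre across, small 14 to 37), at rest; jar, tumbler, jacks, block within 20 mm (y of board_large in the frame of large_a between -0.043 and -0.018 m and x of large_a in the frame of board_large between -0.01 and 0.01 m and z of large_a in the frame of board_large between 0.006 and 0.012 m and angle between each of large_a, large_b, small_a, small_b's own z axis and vertical below 0.06 rad and angle between the x axis of each of large_a, large_b and the x axis of board_large, either way round below 0.25 rad and linear speed of each of large_a, large_b, small_a, small_b below 0.01 m/s and y of board_large in the frame of large_b between -0.043 and -0.018 m and x of large_b in the frame of board_large between -0.01 and 0.01 m and z of large_b in the frame of board_large between 0.006 and 0.012 m and ((y of large_a in the frame of board_large above 0.018 m and y of large_b in the frame of board_large below -0.018 m) or (y of large_a in the frame of board_large below -0.018 m and y of large_b in the frame of board_large above 0.018 m)) and y of board_small in the frame of small_a between -0.037 and -0.014 m and x of small_a in the frame of board_small between -0.01 and 0.01 m and z of small_a in the frame of board_small between 0.006 and 0.012 m and angle between the x axis of each of small_a, small_b and the x axis of board_small, either way round below 0.25 rad and y of board_small in the frame of small_b between -0.037 and -0.014 m and x of small_b in the frame of board_small between -0.01 and 0.01 m and z of small_b in the frame of board_small between 0.006 and 0.012 m and ((y of small_a in the frame of board_small above 0.014 m and y of small_b in the frame of board_small below -0.014 m) or (y of small_a in the frame of board_small below -0.014 m and y of small_b in the frame of board_small above 0.014 m))); the robot touches nothing.
It fails at once if the jar, the tumbler, the jacks or the wooden block is shifted by more than 20 mm (distance of any of tumbler, jar, jacks, wood_block from where it was at the start of the episode above 0.02 m).
It fails at once if a brick falls free (faster than 0.6 m/s with no finger touching it) ((linear speed of large_a above 0.6 m/s and contact force between large_a and the fingers below 0.05 N) or (linear speed of large_b above 0.6 m/s and contact force between large_b and the fingers below 0.05 N) or (linear speed of small_a above 0.6 m/s and contact force between small_a and the fingers below 0.05 N) or (linear speed of small_b above 0.6 m/s and contact force between small_b and the fingers below 0.05 N)).
It also fails if it takes over 122 s, if anything falls off the work surface, if the arm or the gripper's body presses on something with over 40 N, if the wrist force passes 120 N, or if a joint passes its speed limit or range.

### The arm

A 6-joint arm with a two-finger parallel gripper is mounted at the origin on the work surface. World frame = base frame: x ahead of the robot, y to its left, z up, the work surface at z = 0. Lengths are in m, angles in rad, forces in N, time in s.
With the tool pointing down it reaches from about 0.225 to 0.875 m from the base axis. Payload 3.4 kg.
Tool frame: the origin (TCP) lies on the centre line of the jaws, within the pads' length; the fingertips stand 17 mm ahead of it and the grasp point (between the pads) lies 2 mm behind it (manip.finger_overhang is the distance from the TCP to the fingertips, in m); y points along the fingers, x is the direction in which the jaws open and shut, and the axes are right-handed (so a half turn about y gives the same grasp; the last joint's range is limited). The gripper opens to 85 mm and grips with 20 to 120 N. Pads are 22 mm wide; open, the fingers measure 114 mm over their backs; the gripper's body (76 mm by 85 mm) begins 54 mm behind the grasp point. The pads swing forward as they close: fully open they stand 13 mm farther back than shut.
Start: joints at [-1.259, 0.276, 1.505, -0, 1.361, -0.121], TCP at [0.241, -0.522, 0.248] pointing down, gripper open.
Joint ranges: [-2.89, 2.89], [-0.75, 2.08], [0.22, 2.7], [-1.18, 4.32], [0.11, 2.71], [-2.7, 2.7]. Speed limits (rad/s): [2.57, 2.57, 3.14, 3.14, 3.14, 3.14].

### API

Orientations are given as a unit quaternion [w, x, y, z].
In Python, from rig import manip gives the robot as it stands.
- The arm moves only by the tool arm_command, never from a script. Its argument "commands" is a list of rows, each a list of 3 entries, a list of its own where there are three numbers: the finger opening in cm, from 0 to 8.54, then the shift along the world's x, y, z in cm, then the turn about the world's z in rad. A call has 1 to 12 rows; each row shifts and turns the commanded pose from where the row before left it; what a row does not reach is not made up. A row lasts 1/10 s, in which the tool goes at most 50 mm and 8.59 degrees, less where a joint would pass 70% of its speed; a pose out of reach is approached as far as the arm can. A call with a gripper value outside its range is refused whole. The fingers move at their own pace and stop on an object; "grip_force" is the grip in N (left out, the last holds). Time passes only in rows, so rows that do not move let the fingers close. It gives the time, the measured TCP pose, the force and the opening at its end, in the units of the state.
- manip.get_state(): the state, without advancing time (a new reading comes with each control period).
- manip.get_image(name): name is "side" or "top"; returns a dict with "pixels" (384x512x3 uint8, red, green, blue), "range_z" (384x512 float32, m along the optical axis (not along the pixel's ray), 0 where there is no reading), "intrinsics" (3x3 intrinsics, pixels), "R" (3x3) and "t" (3): a world point X has camera coordinates R X + t. Camera axes: x right, y down, z forward; pixel columns grow to the right and rows downward; lengths in m; the calibration is good to about 2 mm. A picture is of the moment at which its call begins.
- manip.sign_off(): hands the job in, once; it reports no verdict.
The state is a dict: "clock": time; "qpos": joint angles; "qd": joint speeds; "effort": joint torques, N m; "position": TCP position; "ee_rot": TCP orientation; "contact_force": force on the tool from outside, world axes, zero at the start; "moment": the same for the moment, N m; "width": finger opening in m.
Only numpy, scipy, OpenCV 4.12 (cv2) and the standard library are available. Lean on these libraries where they do the work, as an engineer would, in place of code of your own. Each camera call takes 0.05 s, during which the arm holds its last target.

## Working session

There is one attempt and no reset: what is moved stays moved. The work goes in short steps, Python scripts to look and compute and a tool call to move; the robot and the scene stay as the last step left them, time stands still between calls to the robot, and variables do not carry over. Pictures are saved under pics/ and viewed, and the job is handed in when it is done.

Besides the shell and the picture viewer there is one more tool, called after "Emit:" by a JSON object that holds its "op" and its "data", one argument or row to a line. arm_command: Moves the arm, as the interface text tells. Its arguments: {"type":"object","properties":{"commands":{"type":"array"},"grip_force":{"type":"number"}},"required":["commands"]}

```bash
ls; mkdir -p pics; python3 - <<'E'
from rig import manip
import cv2
print(manip.get_state())
for n in("top","side"):
    d=manip.get_image(n); cv2.imwrite(f"pics/{n}0.png",d["pixels"][:,:,::-1]); print(n,d["intrinsics"],d["R"],d["t"])
E
```

```text
pics
{'clock': 0.0, 'qpos': array([-1.25899440e+00,  2.76603917e-01,  1.50615963e+00,  2.23390344e-06,
        1.36068623e+00, -1.21040575e-01]), 'qd': array([-0.00092794,  0.00025701,  0.00080454, -0.00033798, -0.00037376,
        0.00016276]), 'effort': array([ 5.08799094e-04, -4.16771007e+01, -2.45803213e+01, -1.33925200e-04,
        1.08699489e-02,  3.18207924e-06]), 'position': array([ 0.24100397, -0.52149944,  0.24742403]), 'ee_rot': array([ 0.59612217, -0.59528507,  0.38147409, -0.3804623 ]), 'contact_force': array([-1.04249377, -0.57245418, -0.32358828]), 'moment': array([0.00689134, 0.04431096, 0.04009652]), 'width': 0.08547602102169805}
top [[398.93002284   0.         260.03802748]
 [  0.         398.93002284 197.49940567]
 [  0.           0.           1.        ]] [[ 0.01478535 -0.99978937  0.01423438]
 [-0.99508139 -0.01610732 -0.09774241]
 [ 0.0979511  -0.01271921 -0.99510995]] [-0.07209022  0.59371204  0.98926015]
side [[369.11765271   0.         264.75669107]
 [  0.         369.11765271 189.08710718]
 [  0.           0.           1.        ]] [[ 0.97758133 -0.21005825  0.0145007 ]
 [-0.11725868 -0.60031764 -0.79111891]
 [ 0.17488608  0.77168275 -0.61149047]] [-0.60489919  0.09049284  0.88724907]
```

View pics/top0.png

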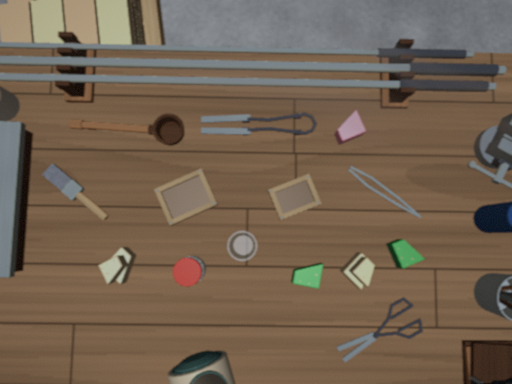

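View pics/side0.png

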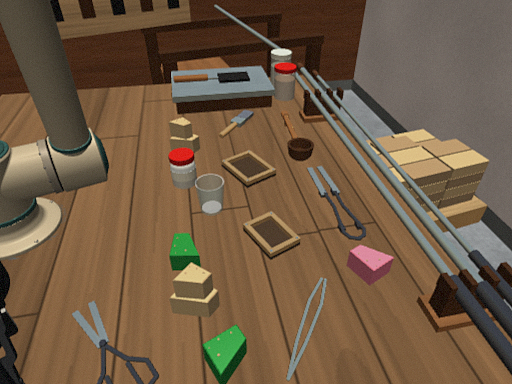

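```bash
cat > h.py <<'E'
import numpy as np, cv2
from rig import manip
def grab(n):
    d=manip.get_image(n); d["P"]=pts(d); return d
def pts(d):
    K,R,t,z=d["intrinsics"],d["R"],d["t"],d["range_z"]
    v,u=np.mgrid[:z.shape[0],:z.shape[1]]
    c=np.stack([(u-K[0,2])*z/K[0,0],(v-K[1,2])*z/K[1,1],z],-1)
    P=(c-t)@R; P[z==0]=np.nan; return P
def proj(d,X):
    c=np.atleast_2d(X)@d["R"].T+d["t"]; p=c@d["intrinsics"].T; return p[:,:2]/p[:,2:]
def ray(d,uv,h):
    uv=np.atleast_2d(uv).astype(float); K=d["intrinsics"]
    r=np.c_[(uv-[K[0,2],K[1,2]])/K[0,0],np.ones(len(uv))]@d["R"]; o=-d["R"].T@d["t"]
    s=(h-o[2])/r[:,2]; return o+s[:,None]*r
E
python3 - <<'E'
from h import *
d=grab("top"); im=d["pixels"][:,:,::-1]
s=grab("side"); sm=s["pixels"][:,:,::-1]
tiles=[im[225:305,80:190],im[225:305,325:435],im[155:235,140:250],im[160:240,250:360]]
a=[cv2.resize(t,None,fx=3.6,fy=3.6,interpolation=cv2.INTER_CUBIC) for t in tiles]
cv2.imwrite("pics/crop1.png",np.vstack([np.hstack(a[:2]),np.hstack(a[2:])]))
P=d["P"]
np.set_printoptions(precision=0,suppress=True,linewidth=250)
print(P[240:292:3,94:140:3,2]*1000)
print(P[246:294:3,340:382:3,2]*1000)
print(P[165:230:4,150:220:4,2]*1000)
print(proj(d,[[.241,-.5215,.247],[0,0,0]]))
E
```

```text
[[ -2.  -2.  -1.  -0.  -2.   1.   2.  -3.  -1.  -3.  -3.   1.  -2.   2.  -1.  -0.]
 [  3.  -2.   1.  -1.   1.   2.   1.  -1.  -2.  -1.  -3.  -1.  -1.   4.   3.  -0.]
 [  2.  -2.  -1.   2.   2.   0.   2.   0.   1.   1.   2.  -2.   3.   1.  -3.   1.]
 [ -1.   2.  -4.  -3.  -1.   5.  -0.  -0.  -2.  47.  47.  26.   4.   3.   0.  -2.]
 [  2.  -1.   1.  -3.   1.   1.  -2.   2.  49.  52.  47.  48.  28.   8.  -0.  -2.]
 [ -1.   2.   2.   1.  -1.  -2.   2.  50.  93.  69.  52.  49.  49.  29.   6.   1.]
 [  4.   3.  -2.   2.   1.   4. 101.  98.  99.  83.  61.  53.  49.  24.   2.   2.]
 [  0.  -0.   0.  -3. 101. 104. 104. 103. 101.  89.  68.  49.  40.  13.  -1.  -1.]
 [ -0.   2.  93. 102. 100. 101.  98. 100. 100.  96.  82.  59.  30.   5.   1.  -3.]
 [  1.  -8.  99. 101. 100. 101.  98.  94. 101.  92.  68.  48.  20.   0.   0.  -2.]
 [  0.   2.  -1.  96. 100. 105.  99. 101.  97.  75.  47.  39.  11.  -1.  -2.   3.]
 [ -3.   3.  -0. 100. 101.  98. 100. 101.  83.  57.  50.  29.   2.  -2.   3.   1.]
 [  2.   0.  -2.  -1. 100.  97. 101.  90.  61.  47.  43.  17.  -2.   3.   0.   2.]
 [ -1.  -0.  -1.   1.
[... 2166 characters left out ...]
-1. -1. 22. 18. 11. 10.  9.  7.  9.  9. 12. 10.  9.  7.  9. 21. 24. -1.]
 [-1.  1. -2. 21.  6. 13.  9. 12.  9.  9.  9. 10. 10.  8. 12.  9. 22.  3.]
 [ 0. -2. -3. 22. 20.  8.  6. 10.  8.  5.  8. 10. 10. 11. 24. 22. 19. -1.]
 [ 0. -2. -1.  1. 21.  9.  9. 10.  8.  8.  7.  7. 20. 20. 16. -0. -1. -0.]
 [ 3. -4.  1.  1. 21. 16. 11.  8. 10. 22. 20. 22.  9.  3.  3.  2. -2.  1.]
 [ 0. -0.  1. -2.  1. 22. 12. 25. 23. 18.  0.  2.  0.  1.  1.  1. -1. -3.]
 [-1. -3.  2.  1. -2. 20. 20. 20. -2. -1. -0. -2. -2. -3. -2. -1.  0. -1.]
 [ 1.  1.  1. -0.  2. -2. -2. -2. -0. -1. -2.  1.  0. -2.  2. -2. -4. -0.]
 [ 4.  0.  3. -1.  2. -2. -2. -1. -2. -0.  1.  3.  1. -4. -0.  2.  1. -0.]]
[[495. 372.]
 [231. 437.]]
```

View pics/crop1.png

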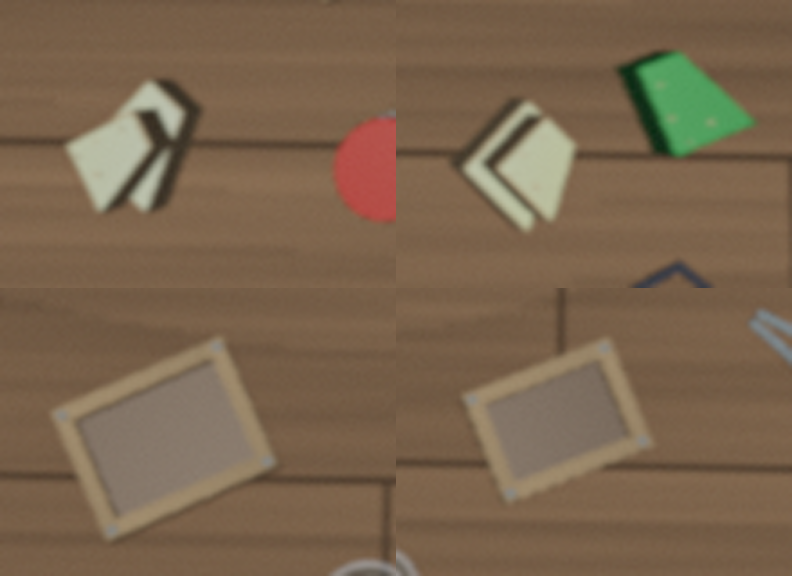

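```bash
cat >> h.py <<'E'
def quad(mask):
    """mask-> 4 subpixel corners by line fits to contour sides"""
    S=4
    m=cv2.GaussianBlur(cv2.resize(mask.astype(np.uint8)*255,None,fx=S,fy=S,interpolation=cv2.INTER_LINEAR),(0,0),3)
    m=(m>127).astype(np.uint8)
    cs,_=cv2.findContours(m,cv2.RETR_EXTERNAL,cv2.CHAIN_APPROX_NONE)
    c=max(cs,key=cv2.contourArea)
    hull=cv2.convexHull(c)
    ap=None
    for e in np.arange(.01,.2,.005):
        ap=cv2.approxPolyDP(hull,e*cv2.arcLength(hull,True),True)
        if len(ap)<=4: break
    ap=ap[:,0].astype(float); n=len(ap); c=c[:,0].astype(float); L=[]
    for i in range(n):
        a,b=ap[i],ap[(i+1)%n]; l=np.linalg.norm(b-a); u=(b-a)/l
        s=(c-a)@u; dd=np.abs((c-a)@[-u[1],u[0]])
        k=(s>.12*l)&(s<.88*l)&(dd<3*S)
        L.append(cv2.fitLine(c[k].astype(np.float32),cv2.DIST_HUBER,0,.01,.01).ravel())
    out=[]
    for i in range(n):
        p,q=L[i-1],L[i]
        A=np.array([[p[0],-q[0]],[p[1],-q[1]]]); s=np.linalg.solve(A,[q[2]-p[2],q[3]-p[3]])
        out.append([p[2]+s[0]*p[0],p[3]+s[0]*p[1]])
    return (np.array(out)+.5)/S-.5
def procr(W,M):
    """best rigid (x,y,yaw) taking model M to corners W, over cyclic order"""
    best=None
    for MM in(M,M[::-1]):
        for k in range(len(M)):
            Q=np.roll(MM,k,0); wm,qm=W.mean(0),Q.mean(0)
            a,b=W-wm,Q-qm
            th=np.arctan2((b[:,0]*a[:,1]-b[:,1]*a[:,0]).sum(),(a*b).sum())
            R=np.array([[np.cos(th),-np.sin(th)],[np.sin(th),np.cos(th)]])
            t=wm-R@qm; r=np.sqrt(((W-(Q@R.T+t))**2).sum(1).mean())
            if best is None or r<best[0]: best=(r,t,th)
    return best
LM=np.array([[-33,16],[33,16],[33,-16],[-33,-46]])/1e3
SM=np.array([[-24,13],[24,13],[24,-13],[-24,-37]])/1e3
BL=np.array([[-51,66],[51,66],[51,-66],[-51,-66]])/1e3
BS=np.array([[-42,57],[42,57],[42,-57],[-42,-57]])/1e3
def buff(im):
    h=cv2.cvtColor(im,cv2.COLOR_RGB2HSV); return h
E
python3 - <<'E'
from h import *
np.set_printoptions(precision=4,suppress=True)
d=grab("top"); P=d["P"]; im=d["pixels"]
for p in [(265,110),(270,125),(270,362),(283,354),(190,185),(180,160),(195,295),(184,290),(250,110),(270,308)]: print(p,im[p])
hsv=cv2.cvtColor(im,cv2.COLOR_RGB2HSV)
def run(name,box,zlo,zhi,h,M,col):
    m=np.zeros(P.shape[:2],bool); v0,v1,u0,u1=box
    z=cv2.medianBlur(np.nan_to_num(P[...,2]).astype(np.float32),3)
    m[v0:v1,u0:u1]=((z>zlo)&(z<zhi)&col)[v0:v1,u0:u1]
    m=cv2.morphologyEx(m.astype(np.uint8),cv2.MORPH_CLOSE,np.ones((3,3)))
    q=quad(m); W=ray(d,q,h)[:,:2]; r=procr(W,M)
    print(name,"res mm",r[0]*1e3,"pos",r[1],"yaw",r[2],"sides",np.linalg.norm(W-np.roll(W,-1,0),axis=1)*1e3); return q
v=hsv[...,2]
Q=[run("small_a",(235,300,90,150),.09,.12,.1,SM,v>120),
run("small_b",(240,300,335,385),.09,.12,.1,SM,v>120)]
c=(v>0)
Q+=[run("BL",(155,235,140,225),.004,.04,.021,BL,c),run("BS",(160,235,255,330),.004,.04,.021,BS,c)]
o=cv2.resize(im[150:310,80:400,::-1],None,fx=2.5,fy=2.5,interpolation=cv2.INTER_CUBIC)
for q in Q: cv2.polylines(o,[np.int32((q+.5-[80,150])*2.5)],True,(0,0,255),1)
cv2.imwrite("pics/fit1.png",o)
E
```

```text
(265, 110) [185 191 168]
(270, 125) [146 145 127]
(270, 362) [185 191 161]
(283, 354) [125 117  93]
(190, 185) [134 119 106]
(180, 160) [115  92  69]
(195, 295) [126 110  96]
(184, 290) [154 134 104]
(250, 110) [124  99  74]
(270, 308) [110 182 122]
small_a res mm 0.812080328158451 pos [0.4245 0.2845] yaw -1.0773548393475256 sides [26.0095 51.9385 49.4716 47.3159]
small_b res mm 1.319121726670429 pos [ 0.4257 -0.3062] yaw -0.7616928685351444 sides [26.4747 55.8447 52.6224 46.8828]
BL res mm 0.7487364718615028 pos [0.5952 0.1272] yaw 0.4386846823815254 sides [103.3012 131.7816 103.2055 132.9884]
BS res mm 0.332294667696067 pos [ 0.5998 -0.1523] yaw 0.39330709744186815 sides [ 83.6496 114.7669  83.8649 114.2795]
```

View pics/fit1.png

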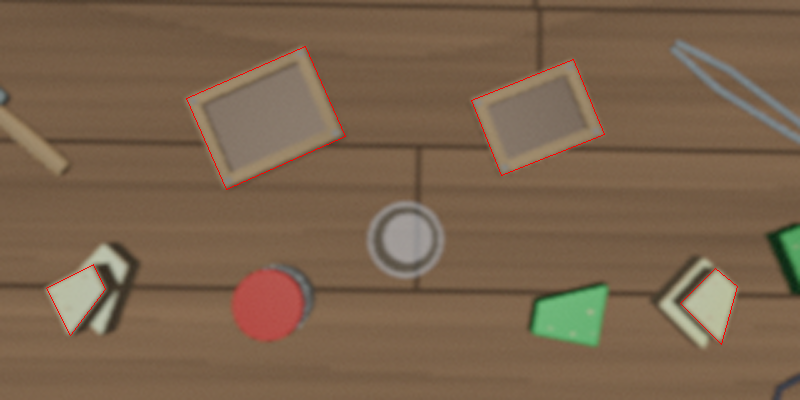

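```bash
python3 - <<'E'
from h import *
from scipy.spatial.transform import Rotation as Ro
np.set_printoptions(precision=4,suppress=True)
print([a for a in dir(manip) if a[0]!='_'], manip.finger_overhang)
s=manip.get_state(); q=s["ee_rot"]; R=Ro.from_quat(np.r_[q[1:],q[0]]).as_matrix(); print(R)
d=grab("top");P=d["P"]
from h import *
def tgt(p,yaw,off): return np.array(p)+[ -np.sin(yaw)*off, np.cos(yaw)*off]
for n,p,y in(("sa",[.4245,.2845],-1.0774),("sb",[.4257,-.3062],-.7617)): print(n,tgt(p,y,-.002))
for n,p,y,o in(("BS",[.5998,-.1523],.3933,.027),("BL",[.5952,.1272],.4387,.033)):
  for sg in(1,-1): print(n,sg,tgt(p,y,sg*o), "grip small", tgt(p,y,sg*(o-(.002 if n=="BS" else .005))))
for n,uv,h in(("jar",(186,271),.094),("tumb",(243,245),.085),("greenL",(308,275),.05)): print(n,ray(d,uv,h))
E
```

```text
['MotionError', 'finger_overhang', 'get_image', 'get_state', 'sign_off'] 0.017
[[ 0.4194 -0.0003  0.9078]
 [-0.9078  0.0008  0.4194]
 [-0.0008 -1.      0.0001]]
sa [0.4227 0.2836]
sb [ 0.4243 -0.3076]
BS 1 [ 0.5895 -0.1274] grip small [ 0.5902 -0.1292]
BS -1 [ 0.6101 -0.1772] grip small [ 0.6094 -0.1754]
BL 1 [0.5812 0.1571] grip small [0.5833 0.1525]
BL -1 [0.6092 0.0973] grip small [0.6071 0.1019]
jar [[0.4126 0.1089 0.094 ]]
tumb [[ 0.4748 -0.0232  0.085 ]]
greenL [[ 0.4031 -0.1834  0.05  ]]
```

Emit:
{"op": "arm_command", "data": {
  "commands": [
    [8.54, [2.3, 2.7, 0], 0.047],
    [8.54, [2.3, 2.7, 0], 0.047],
    [8.54, [2.3, 2.7, 0], 0.047],
    [8.54, [2.3, 2.7, 0], 0.047],
    [8.54, [2.3, 2.7, 0], 0.047],
    [8.54, [2.3, 2.7, 0], 0.047],
    [8.54, [2.3, 2.7, 0], 0.047],
    [8.54, [2.2, 2.5, 0], 0.047],
    [8.54, [0, 0, -3.5], 0],
    [8.54, [0, 0, -3.5], 0],
    [8.54, [0, 0, 0], 0]
  ],
  "grip_force": 50
}}

```text
clock: 1.4
position: [0.4218, -0.3052, 0.1743]
ee_rot: [0.658, -0.655, 0.266, -0.259]
contact_force: [-0.6, 0.2, -0.7]
width: 0.0852
```

```bash
cat >> h.py <<'E'
def st():
    from scipy.spatial.transform import Rotation as Ro
    s=manip.get_state(); q=s["ee_rot"]; R=Ro.from_quat(np.r_[q[1:],q[0]]).as_matrix()
    print("t",round(s["clock"],2),"pos",s["position"].round(4),"yaw",round(np.arctan2(R[1,0],R[0,0]),4),"tilt",np.arccos(-R[2,1]).round(4),"F",s["contact_force"].round(1),"w",s["width"].round(4),"q6",s["qpos"][5].round(3))
E
python3 - <<'E'
from h import *
st(); s=grab("side"); st()
cv2.imwrite("pics/s1.png",cv2.resize(s["pixels"][200:350,120:320,::-1],None,fx=4,fy=4))
E
```

```text
Traceback (most recent call last):
  File "h.py", line 61, in st
    print("t",round(s["clock"],2),"pos",s["position"].round(4),"yaw",round(np.arctan2(R[1,0],R[0,0]),4),"tilt",np.arccos(-R[2,1]).round(4),"F",s["contact_force"].round(1),"w",s["width"].round(4),"q6",s["qpos"][5].round(3))
                                                                                                                                                                               ^^^^^^^^^^^^^^^^
AttributeError: 'float' object has no attribute 'round'
```

```bash
sed -i 's/s\["width"\].round(4)/round(s["width"],4)/' h.py
python3 - <<'E'
from h import *
st(); s=grab("side"); st()
cv2.imwrite("pics/s1.png",cv2.resize(s["pixels"][200:350,120:320,::-1],None,fx=4,fy=4))
E
```

```text
t 1.4 pos [ 0.4218 -0.3052  0.1743] yaw -0.7612 tilt 0.0099 F [-0.6  0.2 -0.7] w 0.0852 q6 0.001
t 1.45 pos [ 0.4231 -0.3067  0.1767] yaw -0.7617 tilt 0.0052 F [ 0.3 -0.1  0.2] w 0.0852 q6 0.001
```

View pics/s1.png

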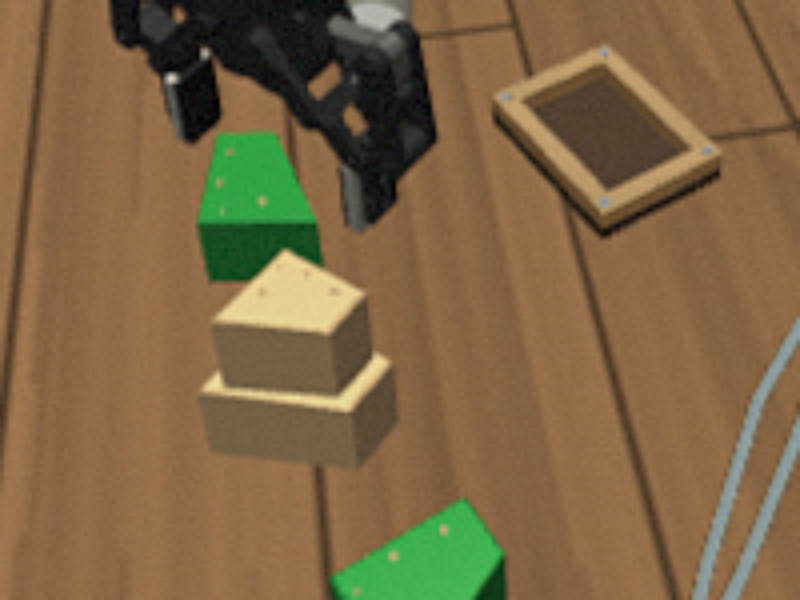

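Emit:
{"op": "arm_command", "data": {
  "commands": [
    [8.54, [0, 0, -3.0], 0],
    [8.54, [0, 0, -3.0], 0],
    [8.54, [0, 0, -2.5], 0],
    [8.54, [0, 0, -1.0], 0],
    [8.54, [0, 0, 0], 0],
    [8.54, [0, 0, 0], 0],
    [4.0, [0, 0, 0], 0],
    [4.0, [0, 0, 0], 0],
    [4.0, [0, 0, 0], 0],
    [4.0, [0, 0, 0], 0],
    [4.0, [0, 0, 0], 0]
  ]
}}

```text
clock: 2.55
position: [0.4246, -0.3084, 0.0845]
ee_rot: [-0.656, 0.657, -0.262, 0.264]
contact_force: [-2.0, 0.4, 6.7]
width: 0.0475
```

```bash
python3 - <<'E'
from h import *
s=grab("side"); st()
cv2.imwrite("pics/s2.png",cv2.resize(s["pixels"][200:350,120:320,::-1],None,fx=4,fy=4))
E
```

```text
t 2.6 pos [ 0.4246 -0.3084  0.0845] yaw -0.762 tilt 0.002 F [-0.8  1.2  6. ] w 0.0473 q6 0.001
```

View pics/s2.png

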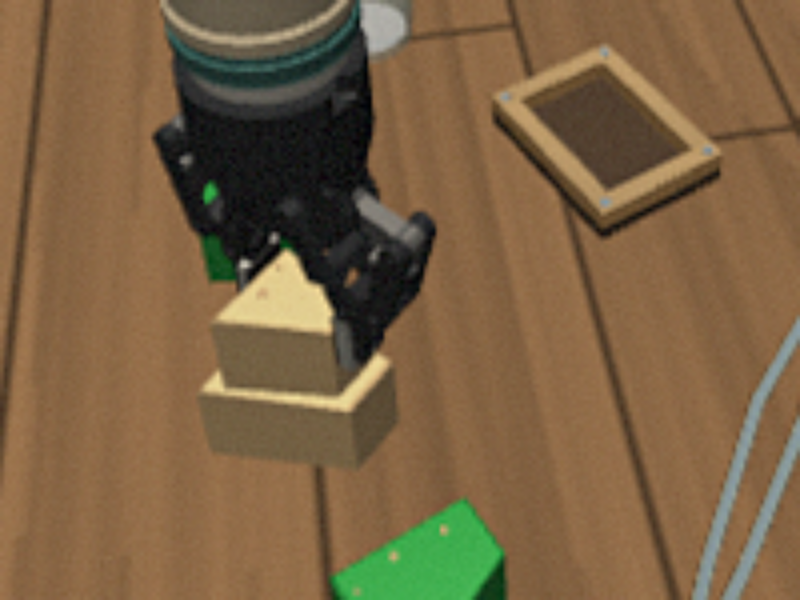

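Emit:
{"op": "arm_command", "data": {
  "commands": [
    [4.0, [0, 0, 1.0], 0],
    [4.0, [0, 0, 2.5], 0],
    [4.0, [0, 0, 2.5], 0],
    [4.0, [1.84, 1.99, 1.0], 0.1283],
    [4.0, [1.84, 1.99, 0], 0.1283],
    [4.0, [1.84, 1.99, 0], 0.1283],
    [4.0, [1.84, 1.99, 0], 0.1283],
    [4.0, [1.84, 1.99, 0], 0.1283],
    [4.0, [1.84, 1.99, 0], 0.1283],
    [4.0, [1.84, 1.99, 0], 0.1283],
    [4.0, [1.84, 1.99, 0], 0.1283],
    [4.0, [1.84, 1.99, 0], 0.1283]
  ]
}}

```text
clock: 3.8
position: [0.5901, -0.1279, 0.1534]
ee_rot: [0.693, -0.693, -0.14, 0.14]
contact_force: [0.6, -0.7, -1.7]
width: 0.047
```

Emit:
{"op": "arm_command", "data": {
  "commands": [
    [4.0, [0, 0, 0], 0],
    [4.0, [0, 0, 0], 0],
    [4.0, [0, 0, 0], 0]
  ]
}}

```text
clock: 4.1
position: [0.5889, -0.1293, 0.1532]
ee_rot: [0.694, -0.694, -0.137, 0.138]
contact_force: [0.1, 0.3, -2.4]
width: 0.0476
```

```bash
python3 - <<'E'
from h import *
d=grab("top");s=grab("side"); st()
cv2.imwrite("pics/s3.png",cv2.resize(s["pixels"][150:300,170:370,::-1],None,fx=4,fy=4))
cv2.imwrite("pics/t3.png",d["pixels"][...,::-1])
E
```

```text
t 4.2 pos [ 0.589  -0.1296  0.1533] yaw 0.3912 tilt 0.0006 F [ 0.8  1.  -1.7] w 0.0471 q6 -0.723
```

View pics/s3.png

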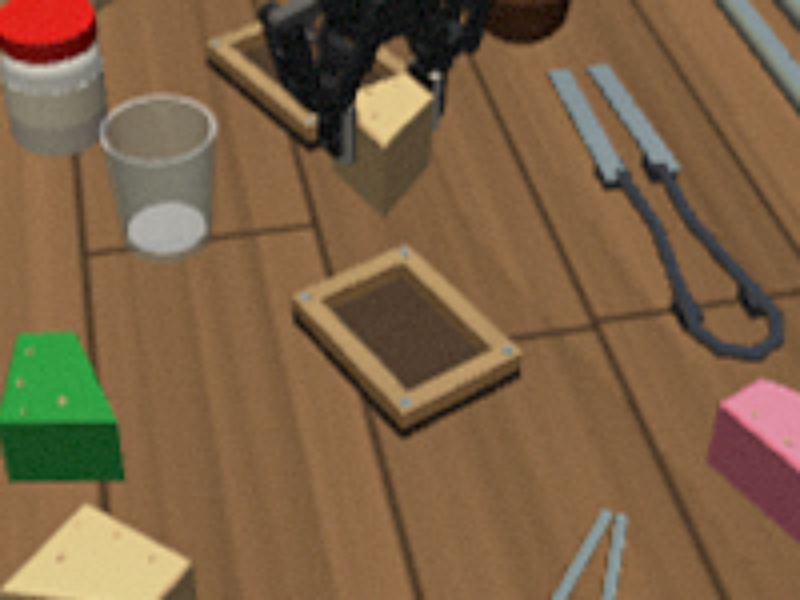

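View pics/t3.png

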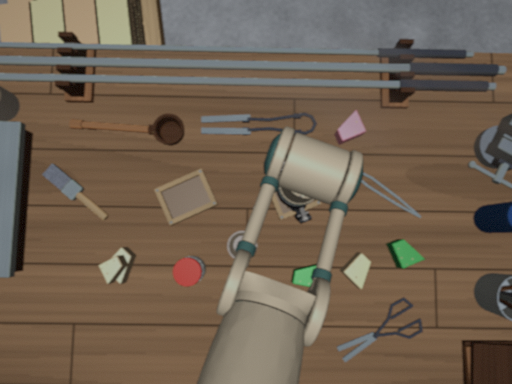

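Emit:
{"op": "arm_command", "data": {
  "commands": [
    [4.0, [0.14, 0, -3.0], 0],
    [4.0, [0, 0, -3.0], 0],
    [4.0, [0, 0, -2.5], 0],
    [4.0, [0, 0, -1.0], 0],
    [4.0, [0, 0, -0.5], 0],
    [4.0, [0, 0, -0.3], 0],
    [4.0, [0, 0, -0.2], 0],
    [4.0, [0, 0, -0.2], 0],
    [4.0, [0, 0, 0], 0],
    [4.0, [0, 0, 0], 0]
  ]
}}

```text
clock: 5.2
position: [0.5914, -0.1289, 0.0468]
ee_rot: [-0.693, 0.694, 0.138, -0.138]
contact_force: [0.5, -0.2, -1.6]
width: 0.0474
```

```bash
python3 - <<'E'
from h import *
s=grab("side"); st()
cv2.imwrite("pics/s4.png",cv2.resize(s["pixels"][150:300,170:370,::-1],None,fx=4,fy=4))
E
```

```text
t 5.25 pos [ 0.5914 -0.1289  0.0468] yaw 0.3928 tilt 0.0009 F [ 0.3  0.5 -2. ] w 0.0474 q6 -0.722
```

View pics/s4.png

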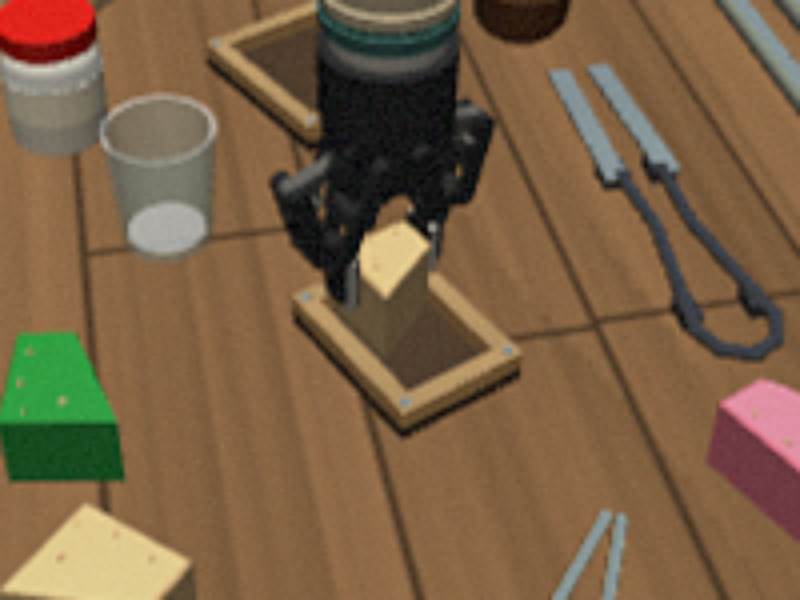

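Emit:
{"op": "arm_command", "data": {
  "commands": [
    [4.0, [-0.1, -0.1, -0.2], 0],
    [4.0, [0, 0, -0.1], 0],
    [4.0, [0, 0, -0.1], 0],
    [4.0, [0, 0, 0], 0],
    [4.0, [0, 0, 0], 0]
  ]
}}

```text
clock: 5.75
position: [0.59, -0.13, 0.0435]
ee_rot: [-0.693, 0.694, 0.138, -0.138]
contact_force: [-2.9, -0.2, 6.4]
width: 0.0474
```

Emit:
{"op": "arm_command", "data": {
  "commands": [
    [5.5, [0, 0, 0], 0],
    [6.5, [0, 0, 0], 0],
    [7.0, [0, 0, 0], 0],
    [7.0, [0, 0, 0], 0],
    [7.0, [0, 0, 2.0], 0],
    [8.54, [0, 0, 4.0], 0],
    [8.54, [0, 0, 4.0], 0],
    [8.54, [0, 0, 2.0], 0],
    [8.54, [0, 3.5, 0], 0.139],
    [8.54, [0, 3.5, 0], 0.139]
  ]
}}

```text
clock: 6.75
position: [0.5908, -0.06, 0.1634]
ee_rot: [-0.667, 0.668, 0.235, -0.233]
contact_force: [1.0, 0.4, -0.9]
width: 0.0857
```

```bash
python3 - <<'E'
from h import *
s=grab("side"); st()
cv2.imwrite("pics/s5.png",cv2.resize(s["pixels"][150:300,170:370,::-1],None,fx=4,fy=4))
E
```

```text
t 6.8 pos [ 0.5896 -0.0537  0.1628] yaw 0.6809 tilt 0.0057 F [-0.9  4.   0.1] w 0.0853 q6 -0.895
```

View pics/s5.png

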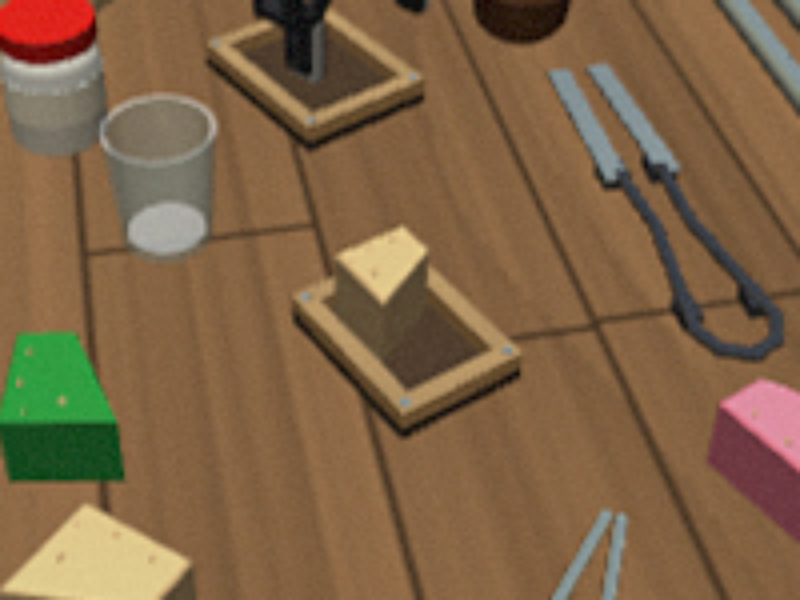

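Emit:
{"op": "arm_command", "data": {
  "commands": [
    [8.54, [-1.67, 3.44, 0.3], 0.1393],
    [8.54, [-1.67, 3.44, 0.3], 0.1393],
    [8.54, [-1.67, 3.44, 0.3], 0.1393],
    [8.54, [-1.67, 3.44, 0.3], 0.1393],
    [8.54, [-1.67, 3.44, 0], 0.1393],
    [8.54, [-1.67, 3.44, 0], 0.1393],
    [8.54, [-1.67, 3.44, 0], 0.1393],
    [8.54, [-1.67, 3.44, 0], 0.1393],
    [8.54, [-1.67, 3.44, 0], 0.1393],
    [8.54, [-1.67, 3.44, 0], 0.1393],
    [8.54, [0, 0, 0], 0],
    [8.54, [0, 0, 0], 0]
  ]
}}

```text
clock: 8.0
position: [0.4228, 0.2844, 0.1742]
ee_rot: [0.363, -0.363, -0.607, 0.607]
contact_force: [0.7, 0.3, -0.1]
width: 0.0852
```

```bash
python3 - <<'E'
from h import *
s=grab("side"); st()
cv2.imwrite("pics/s6.png",cv2.resize(s["pixels"][80:220,100:290,::-1],None,fx=4,fy=4))
E
```

```text
t 8.05 pos [0.4233 0.2838 0.1742] yaw 2.0633 tilt 0.0007 F [ 0.5 -0.1 -0.4] w 0.0854 q6 -1.609
```

View pics/s6.png

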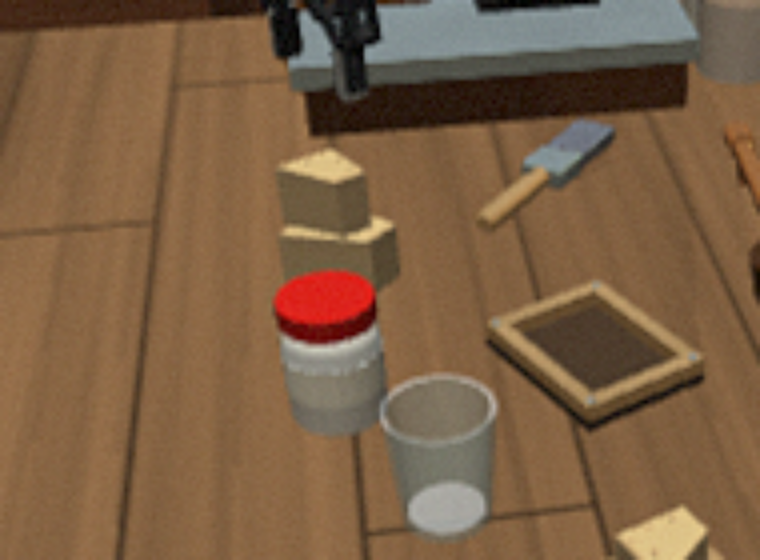

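Emit:
{"op": "arm_command", "data": {
  "commands": [
    [8.54, [0, 0, -3.0], 0],
    [8.54, [0, 0, -3.0], 0],
    [8.54, [0, 0, -2.2], 0],
    [8.54, [0, 0, -1.0], 0],
    [8.54, [0, 0, 0], 0],
    [8.54, [0, 0, 0], 0],
    [4.0, [0, 0, 0], 0],
    [4.0, [0, 0, 0], 0],
    [4.0, [0, 0, 0], 0],
    [4.0, [0, 0, 0], 0],
    [4.0, [0, 0, 0], 0]
  ]
}}

```text
clock: 9.15
position: [0.4238, 0.2845, 0.0834]
ee_rot: [-0.362, 0.363, 0.608, -0.606]
contact_force: [-0.6, -0.5, 7.4]
width: 0.0475
```

```bash
python3 - <<'E'
from h import *
s=grab("side"); st()
cv2.imwrite("pics/s7.png",cv2.resize(s["pixels"][80:220,100:290,::-1],None,fx=4,fy=4))
E
```

```text
t 9.2 pos [0.4238 0.2845 0.0834] yaw 2.0639 tilt 0.0023 F [-0.5 -0.2  6.4] w 0.0474 q6 -1.609
```

View pics/s7.png

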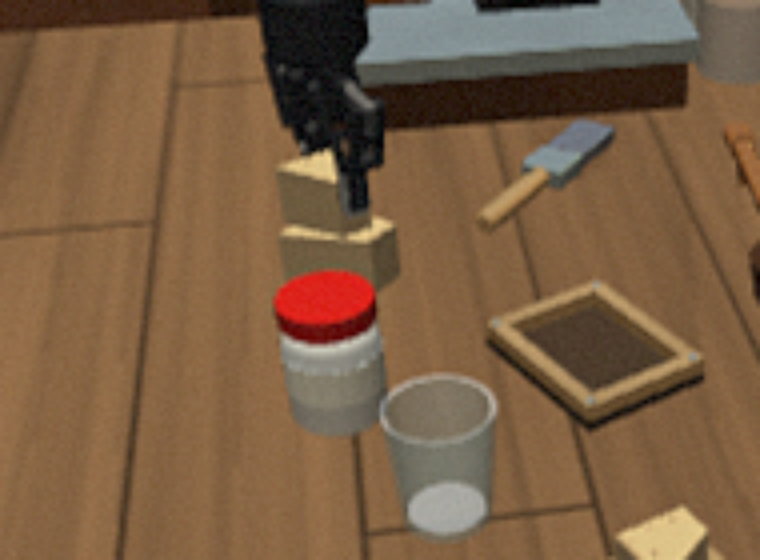

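```bash
cat > m.py <<'E'
from h import *
np.set_printoptions(precision=4,suppress=True)
def run(d,name,box,zlo,zhi,h,M,col,close=3):
    P=d["P"]; m=np.zeros(P.shape[:2],bool); v0,v1,u0,u1=box
    z=cv2.medianBlur(np.nan_to_num(P[...,2]).astype(np.float32),3)
    m[v0:v1,u0:u1]=((z>zlo)&(z<zhi)&col)[v0:v1,u0:u1]
    m=cv2.morphologyEx(m.astype(np.uint8),cv2.MORPH_CLOSE,np.ones((close,close)))
    q=quad(m); W=ray(d,q,h)[:,:2]; r=procr(W,M)
    print(name,"res mm",round(r[0]*1e3,2),"pos",r[1],"yaw",round(r[2],4),"sides",np.linalg.norm(W-np.roll(W,-1,0),axis=1)*1e3); return q,r
def rel(r,b):
    c,s=np.cos(b[2]),np.sin(b[2]); d=r[1]-b[:2]; print("  in board: x %.1f y %.1f mm yaw %.3f"%((c*d[0]+s*d[1])*1e3,(-s*d[0]+c*d[1])*1e3,(r[2]-b[2]+np.pi)%(2*np.pi)-np.pi))
BSP=[.5998,-.1523,.3933]; BLP=[.5952,.1272,.4387]
E
python3 - <<'E'
from m import *
d=grab("top"); im=d["pixels"]; v=im.max(2)
q1,r=run(d,"small_b",(155,240,250,335),.04,.08,.059,SM,v>150); rel(r,BSP)
hs=cv2.cvtColor(im,cv2.COLOR_RGB2HSV)
q2,r=run(d,"large_b",(240,300,335,385),.04,.07,.05,LM,(v>150)&(hs[...,1]<80))
o=cv2.resize(im[150:310,80:400,::-1],None,fx=2.5,fy=2.5,interpolation=cv2.INTER_CUBIC)
for q in (q1,q2): cv2.polylines(o,[np.int32((q+.5-[80,150])*2.5)],True,(0,0,255),1)
cv2.imwrite("pics/fit2.png",o)
E
```

```text
small_b res mm 0.94 pos [ 0.5909 -0.129 ] yaw 0.3816 sides [51.7435 49.2051 46.327  27.0593]
  in board: x 0.7 y 24.9 mm yaw -0.012
large_b res mm 0.53 pos [ 0.4257 -0.3044] yaw -0.7644 sides [32.642  72.4344 60.9532 66.0336]
```

View pics/fit2.png

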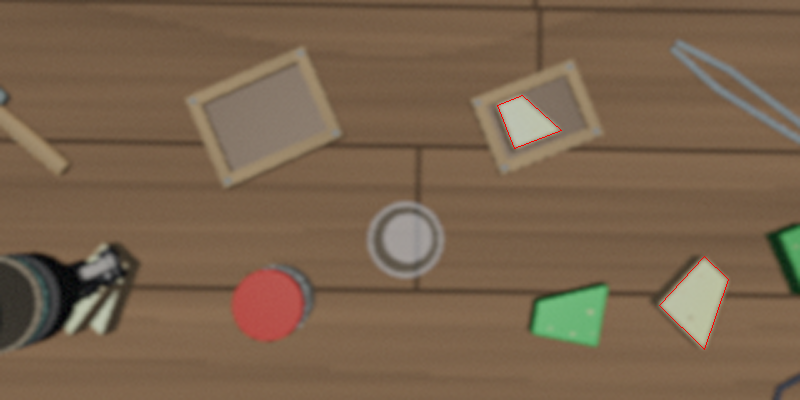

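Emit:
{"op": "arm_command", "data": {
  "commands": [
    [4.0, [0, 0, 1.0], 0],
    [4.0, [0, 0, 3.0], 0],
    [4.0, [0, 0, 3.0], 0],
    [4.0, [0, 0, 2.0], 0],
    [4.0, [1.56, -3.85, 0], -0.1393],
    [4.0, [1.56, -3.85, 0], -0.1393],
    [4.0, [1.56, -3.85, 0], -0.1393],
    [4.0, [1.56, -3.85, 0], -0.1393],
    [4.0, [1.56, -3.85, 0], -0.1393],
    [4.0, [1.56, -3.85, 0], -0.1393],
    [4.0, [1.56, -3.85, 0], -0.1393]
  ]
}}

```text
clock: 10.35
position: [0.5324, 0.013, 0.1725]
ee_rot: [0.606, -0.606, -0.364, 0.364]
contact_force: [0.5, -0.1, -1.0]
width: 0.0472
```

Emit:
{"op": "arm_command", "data": {
  "commands": [
    [4.0, [1.56, -3.85, 0], -0.1393],
    [4.0, [1.56, -3.85, 0], -0.1393],
    [4.0, [1.56, -3.85, 0], -0.1393],
    [4.0, [1.56, -3.85, 0], -0.1393],
    [4.0, [1.56, -3.88, 0], -0.139],
    [4.0, [0, 0, 0], 0],
    [4.0, [0, 0, 0], 0],
    [4.0, [0, 0, 0], 0]
  ]
}}

```text
clock: 11.15
position: [0.6095, -0.1772, 0.1721]
ee_rot: [0.694, -0.693, -0.138, 0.139]
contact_force: [-0.9, 0.4, -2.2]
width: 0.0477
```

```bash
python3 - <<'E'
from h import *
s=grab("side"); st()
cv2.imwrite("pics/s8.png",cv2.resize(s["pixels"][130:280,170:370,::-1],None,fx=4,fy=4))
E
```

```text
t 11.2 pos [ 0.6096 -0.1769  0.1722] yaw 0.3939 tilt 0.0014 F [-0.4  0.1 -1.4] w 0.0473 q6 -0.786
```

View pics/s8.png

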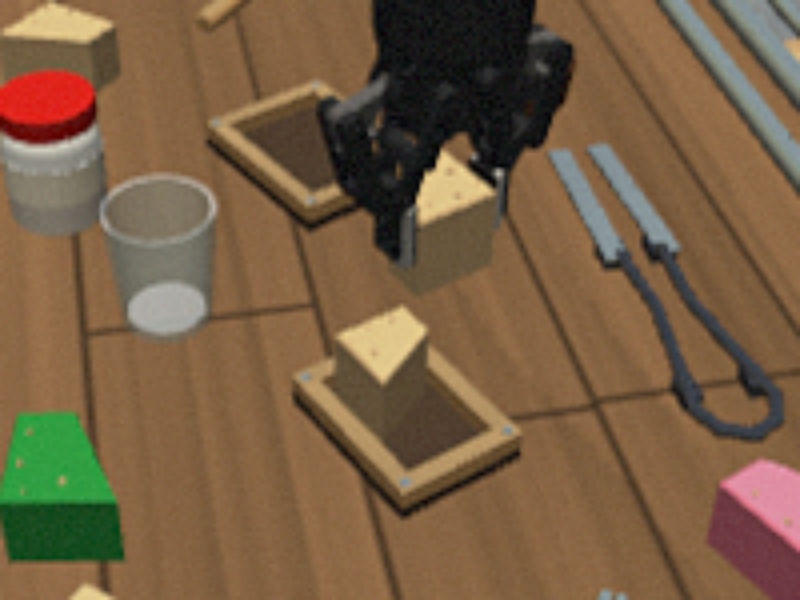

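```bash
python3 - <<'E'
from m import *
s=grab("side"); st()
W=ray(s,[[170+422/4-.4,130+292/4-.4],[170+491/4-.4,130+263/4-.4]],.1388); print(W)
c=np.cos(.3933);n=np.sin(.3933)
for w in W: d=w[:2]-[.6096,-.1769]; print("rel TCP in board axes", c*d[0]+n*d[1], -n*d[0]+c*d[1])
cv2.imwrite("pics/s9.png",cv2.resize(s["pixels"][160:220,250:330,::-1],None,fx=8,fy=8,interpolation=cv2.INTER_CUBIC))
E
```

```text
t 11.25 pos [ 0.6097 -0.1768  0.1724] yaw 0.394 tilt 0.001 F [ 0.2 -1.  -1.6] w 0.0476 q6 -0.786
[[ 0.5965 -0.1948  0.1388]
 [ 0.6377 -0.1787  0.1388]]
rel TCP in board axes -0.018937374491817018 -0.011541070210309711
rel TCP in board axes 0.025246961223220857 -0.012381534819122967
```

View pics/s9.png

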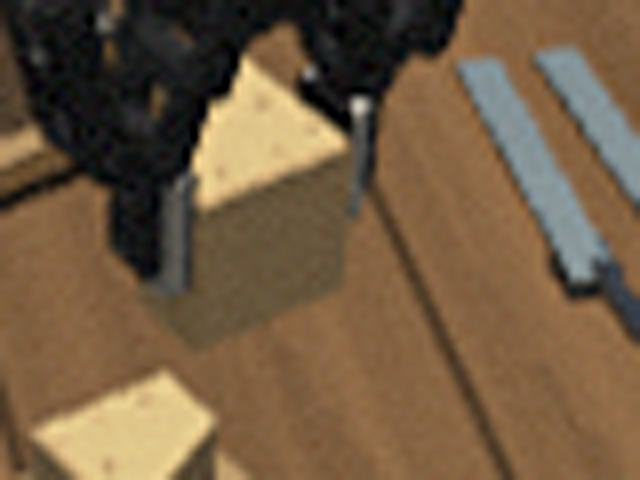

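Emit:
{"op": "arm_command", "data": {
  "commands": [
    [4.0, [0.15, -0.15, -3.0], 0],
    [4.0, [0, 0, -3.0], 0],
    [4.0, [0, 0, -1.5], 0],
    [4.0, [0, 0, -1.0], 0],
    [4.0, [0, 0, -1.0], 0],
    [4.0, [0, 0, -0.5], 0],
    [4.0, [0, 0, 0], 0],
    [4.0, [0, 0, 0], 0]
  ]
}}

```text
clock: 12.05
position: [0.6124, -0.1799, 0.073]
ee_rot: [-0.693, 0.694, 0.138, -0.137]
contact_force: [0.0, -0.4, -1.5]
width: 0.0469
```

```bash
python3 - <<'E'
from h import *
s=grab("side"); st()
cv2.imwrite("pics/s10.png",cv2.resize(s["pixels"][190:260,230:320,::-1],None,fx=8,fy=8,interpolation=cv2.INTER_CUBIC))
E
```

```text
t 12.1 pos [ 0.6125 -0.18    0.0732] yaw 0.3924 tilt 0.0018 F [ 0.  -0.1 -1.2] w 0.0471 q6 -0.787
```

View pics/s10.png

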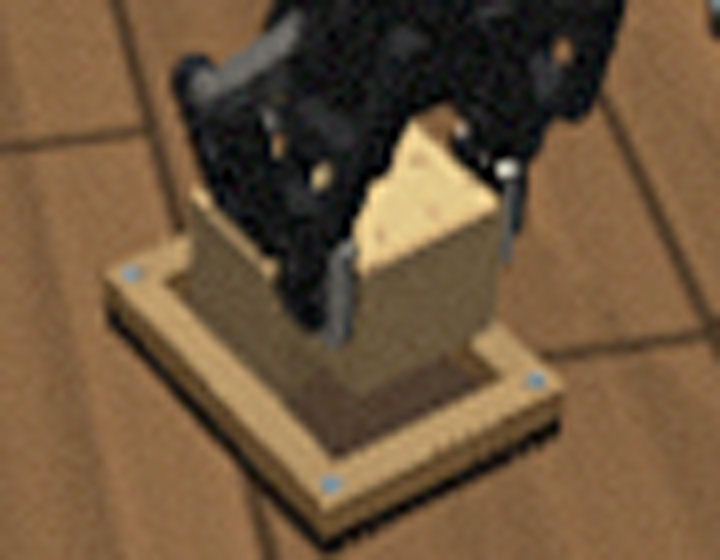

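Emit:
{"op": "arm_command", "data": {
  "commands": [
    [4.0, [-0.05, 0.1, -1.0], 0],
    [4.0, [0, 0, -1.0], 0],
    [4.0, [0, 0, -0.5], 0],
    [4.0, [0, 0, -0.3], 0],
    [4.0, [0, 0, 0], 0],
    [4.0, [0, 0, -0.2], 0],
    [4.0, [0, 0, 0], 0]
  ]
}}

```text
clock: 12.8
position: [0.6117, -0.1789, 0.0426]
ee_rot: [-0.693, 0.694, 0.138, -0.138]
contact_force: [0.1, -1.0, -1.3]
width: 0.0474
```

Emit:
{"op": "arm_command", "data": {
  "commands": [
    [4.0, [0, 0, -0.1], 0],
    [4.0, [0, 0, 0], 0],
    [4.0, [0, 0, 0], 0]
  ]
}}

```text
clock: 13.1
position: [0.6117, -0.1788, 0.0424]
ee_rot: [-0.693, 0.694, 0.138, -0.137]
contact_force: [-1.0, -0.3, 6.0]
width: 0.0474
```

Contact. Release and leave toward pile b (large_b).

Emit:
{"op": "arm_command", "data": {
  "commands": [
    [5.5, [0, 0, 0], 0],
    [6.5, [0, 0, 0], 0],
    [7.0, [0, 0, 0], 0],
    [7.0, [0, 0, 0], 0],
    [7.0, [0, 0, 2.0], 0],
    [8.54, [0, 0, 4.0], 0],
    [8.54, [0, 0, 4.0], 0],
    [8.54, [-3.5, -2.0, 2.0], 0],
    [8.54, [-3.5, -2.0, 0], 0],
    [8.54, [-3.5, -2.0, 0], 0],
    [8.54, [-3.5, -2.0, 0], 0],
    [8.54, [0, 0, 0], 0]
  ]
}}

```text
clock: 14.3
position: [0.4672, -0.26, 0.1613]
ee_rot: [0.694, -0.694, -0.135, 0.138]
contact_force: [-0.1, 0.2, -0.4]
width: 0.0854
```

```bash
python3 - <<'E'
from m import *
st(); d=grab("top"); s=grab("side"); st()
cv2.imwrite("pics/t11.png",d["pixels"][...,::-1])
cv2.imwrite("pics/s11.png",cv2.resize(s["pixels"][130:280,170:370,::-1],None,fx=4,fy=4))
E
```

```text
t 14.3 pos [ 0.4672 -0.26    0.1613] yaw 0.3888 tilt 0.0032 F [-0.1  0.2 -0.4] w 0.0854 q6 -1.025
t 14.4 pos [ 0.4711 -0.2591  0.1615] yaw 0.3904 tilt 0.001 F [1.  0.5 0.6] w 0.0852 q6 -1.023
```

View pics/t11.png

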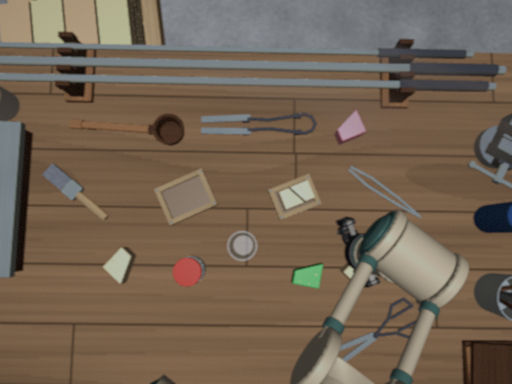

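View pics/s11.png

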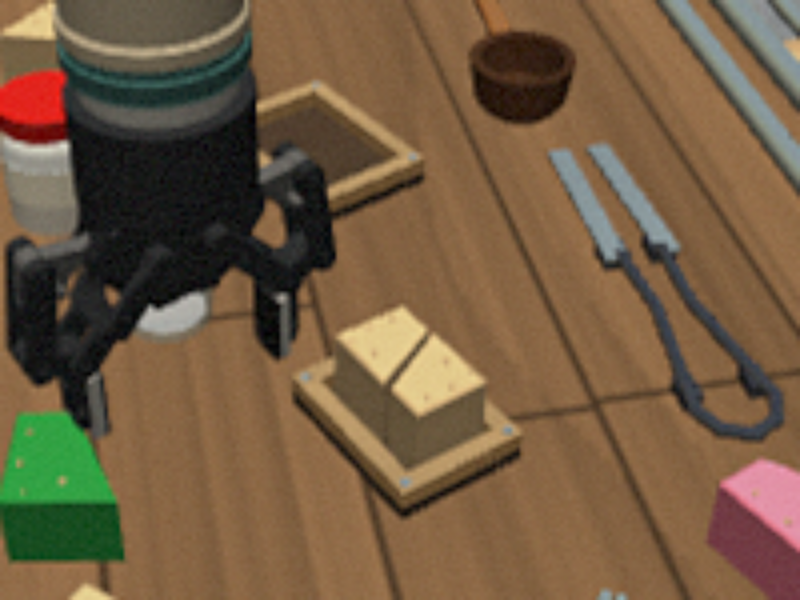

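Emit:
{"op": "arm_command", "data": {
  "commands": [
    [8.54, [-0.54, -0.54, 0], -0.1283],
    [8.54, [-0.54, -0.54, 0], -0.1283],
    [8.54, [-0.54, -0.54, 0], -0.1283],
    [8.54, [-0.54, -0.54, 0], -0.1283],
    [8.54, [-0.54, -0.54, 0], -0.1283],
    [8.54, [-0.54, -0.54, 0], -0.1283],
    [8.54, [-0.54, -0.54, 0], -0.1283],
    [8.54, [-0.54, -0.54, -2], -0.1283],
    [8.54, [-0.54, -0.54, -2], -0.1283],
    [8.54, [0, 0, -2], 0],
    [8.54, [0, 0, 0], 0],
    [8.54, [0, 0, 0], 0]
  ]
}}

```text
clock: 15.6
position: [0.4239, -0.3071, 0.1013]
ee_rot: [0.657, -0.656, 0.263, -0.263]
contact_force: [0.0, -0.9, 0.6]
width: 0.0853
```

```bash
python3 - <<'E'
from m import *
d=grab("top"); s=grab("side"); st()
im=d["pixels"];v=im.max(2);hs=cv2.cvtColor(im,cv2.COLOR_RGB2HSV)
q,r=run(d,"large_a",(235,300,90,150),.035,.07,.05,LM,(v>140)&(hs[...,1]<80))
# small pair
m=np.zeros(v.shape,np.uint8); m[155:240,250:335]=((v>165)&(d["P"][...,2]>.045))[155:240,250:335]
n,l,stt,_=cv2.connectedComponentsWithStats(m,connectivity=4)
Q=[q]
for i in np.argsort(-stt[1:,4])[:2]+1:
    qq=quad(l==i); W=ray(d,qq,.059)[:,:2]; r=procr(W,SM); print("small",stt[i,4],r[0]*1e3,r[1],r[2]); rel(r,BSP); Q.append(qq)
o=cv2.resize(im[150:310,80:400,::-1],None,fx=2.5,fy=2.5,interpolation=cv2.INTER_CUBIC)
for q in Q: cv2.polylines(o,[np.int32((q+.5-[80,150])*2.5)],True,(0,0,255),1)
cv2.imwrite("pics/fit3.png",o)
cv2.imwrite("pics/s12.png",cv2.resize(s["pixels"][200:350,120:320,::-1],None,fx=4,fy=4))
E
```

```text
t 15.7 pos [ 0.4241 -0.3076  0.1023] yaw -0.7613 tilt 0.0023 F [-1.4 -0.3 -0.1] w 0.0852 q6 0.001
large_a res mm 1.45 pos [0.4306 0.2868] yaw -0.7478 sides [30.9362 69.8381 60.8081 63.4139]
small 268 1.7408224301967727 [ 0.613  -0.1782] -2.755958092044059
  in board: x 2.3 y -29.0 mm yaw 3.134
small 253 2.5059691074565986 [ 0.5908 -0.1284] 0.38743336718764454
  in board: x 0.9 y 25.5 mm yaw -0.006
```

View pics/fit3.png

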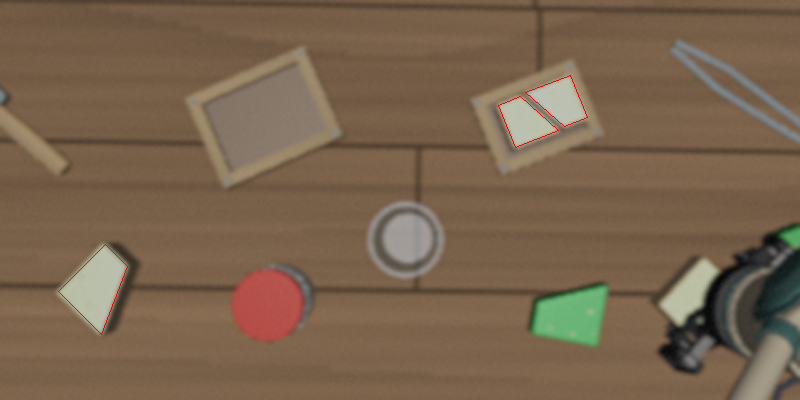

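View pics/s12.png

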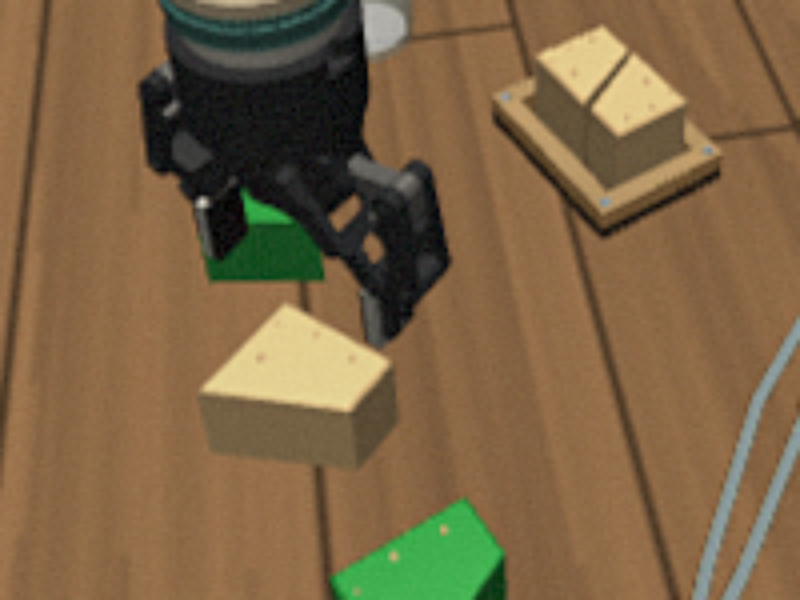

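Emit:
{"op": "arm_command", "data": {
  "commands": [
    [8.54, [-0.2, 0, -2.5], 0],
    [8.54, [0, 0, -2.0], 0],
    [8.54, [0, 0, -1.5], 0],
    [8.54, [0, 0, -0.8], 0],
    [8.54, [0, 0, 0], 0],
    [8.54, [0, 0, 0], 0],
    [5.8, [0, 0, 0], 0],
    [5.8, [0, 0, 0], 0],
    [5.8, [0, 0, 0], 0],
    [5.8, [0, 0, 0], 0],
    [5.8, [0, 0, 0], 0]
  ],
  "grip_force": 60
}}

```text
clock: 16.8
position: [0.4217, -0.3081, 0.0347]
ee_rot: [-0.656, 0.657, -0.262, 0.264]
contact_force: [-0.1, 0.6, 5.2]
width: 0.0651
```

```bash
python3 - <<'E'
from m import *
s=grab("side"); st()
cv2.imwrite("pics/s13.png",cv2.resize(s["pixels"][200:350,120:320,::-1],None,fx=4,fy=4))
E
```

```text
t 16.85 pos [ 0.4217 -0.3081  0.0347] yaw -0.7623 tilt 0.0031 F [0.5 0.3 5.5] w 0.0649 q6 -0.002
```

View pics/s13.png

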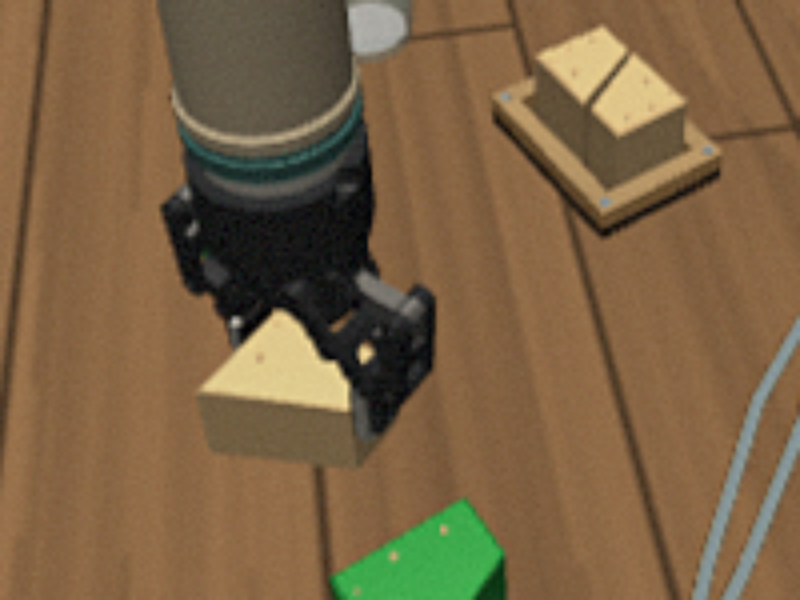

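Emit:
{"op": "arm_command", "data": {
  "commands": [
    [5.8, [0, 0, 1.0], 0],
    [5.8, [0, 0, 3.5], 0],
    [5.8, [0, 0, 3.5], 0],
    [5.8, [0, 0, 3.5], 0],
    [5.8, [0, 0, 3.0], 0],
    [5.8, [1.345, 3.84, 0], 0.1001],
    [5.8, [1.345, 3.84, 0], 0.1001],
    [5.8, [1.345, 3.84, 0], 0.1001],
    [5.8, [1.345, 3.84, 0], 0.1001],
    [5.8, [1.345, 3.84, 0], 0.1001],
    [5.8, [1.345, 3.84, 0], 0.1001]
  ]
}}

```text
clock: 17.95
position: [0.5011, -0.0751, 0.1785]
ee_rot: [0.705, -0.705, 0.056, -0.056]
contact_force: [1.6, -0.3, -3.1]
width: 0.065
```

Emit:
{"op": "arm_command", "data": {
  "commands": [
    [5.8, [1.345, 3.84, 0], 0.1001],
    [5.8, [1.345, 3.84, 0], 0.1001],
    [5.8, [1.345, 3.84, 0], 0.1001],
    [5.8, [1.345, 3.84, 0], 0.1001],
    [5.8, [1.345, 3.84, 0], 0.1001],
    [5.8, [1.345, 3.84, 0], 0.1001],
    [5.8, [0, 0, 0], 0],
    [5.8, [0, 0, 0], 0],
    [5.8, [0, 0, 0], 0]
  ]
}}

```text
clock: 18.85
position: [0.5812, 0.1527, 0.1781]
ee_rot: [-0.69, 0.69, 0.153, -0.154]
contact_force: [-0.1, -0.3, -3.2]
width: 0.0649
```

```bash
python3 - <<'E'
from m import *
s=grab("side"); st()
cv2.imwrite("pics/s14.png",cv2.resize(s["pixels"][60:210,150:350,::-1],None,fx=4,fy=4))
E
```

```text
t 18.9 pos [0.5814 0.1524 0.1782] yaw 0.4376 tilt 0.0013 F [-0.2 -0.6 -3.6] w 0.065 q6 -0.297
```

View pics/s14.png

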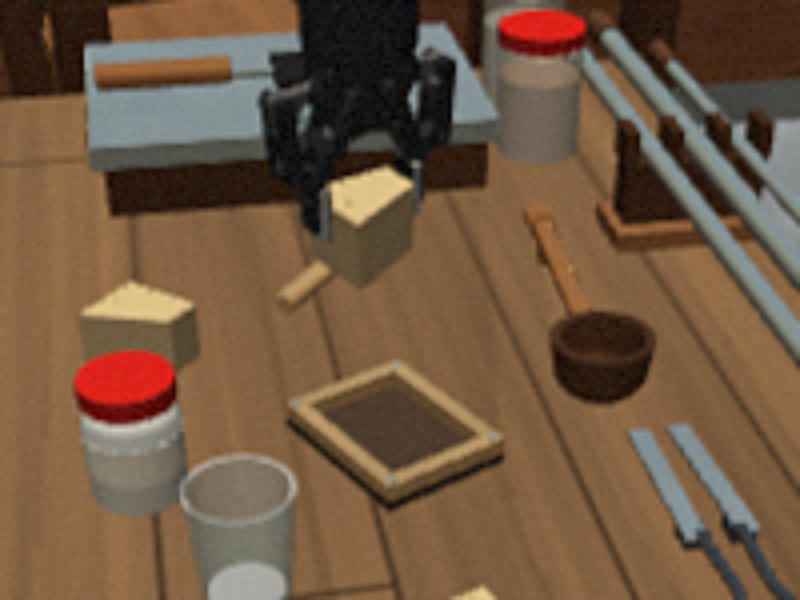

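Emit:
{"op": "arm_command", "data": {
  "commands": [
    [5.8, [0.1, 0.05, -3.0], 0],
    [5.8, [0, 0, -3.0], 0],
    [5.8, [0, 0, -3.0], 0],
    [5.8, [0, 0, -2.0], 0],
    [5.8, [0, 0, -1.0], 0],
    [5.8, [0, 0, -0.5], 0],
    [5.8, [0, 0, -0.5], 0],
    [5.8, [0, 0, 0], 0],
    [5.8, [0, 0, 0], 0]
  ]
}}

```text
clock: 19.8
position: [0.5838, 0.154, 0.0492]
ee_rot: [-0.69, 0.69, 0.155, -0.153]
contact_force: [0.1, -0.4, -3.7]
width: 0.0651
```

```bash
python3 - <<'E'
from m import *
s=grab("side"); st()
cv2.imwrite("pics/s15.png",cv2.resize(s["pixels"][110:200,200:320,::-1],None,fx=6,fy=6,interpolation=cv2.INTER_CUBIC))
E
```

```text
t 19.85 pos [0.5838 0.1541 0.0493] yaw 0.4389 tilt 0.0019 F [ 0.1 -0.1 -3.5] w 0.0647 q6 -0.296
```

View pics/s15.png

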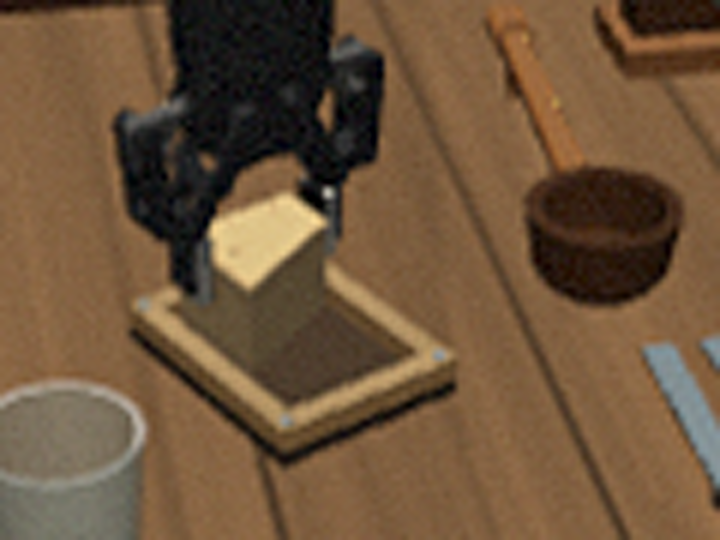

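Emit:
{"op": "arm_command", "data": {
  "commands": [
    [5.8, [0, -0.05, -0.3], 0],
    [5.8, [0, 0, -0.2], 0],
    [5.8, [0, 0, -0.1], 0],
    [5.8, [0, 0, 0], 0],
    [5.8, [0, 0, 0], 0]
  ]
}}

```text
clock: 20.35
position: [0.5834, 0.1535, 0.0438]
ee_rot: [-0.69, 0.69, 0.154, -0.154]
contact_force: [-2.2, -1.0, 5.8]
width: 0.0649
```

Emit:
{"op": "arm_command", "data": {
  "commands": [
    [7.5, [0, 0, 0], 0],
    [8.2, [0, 0, 0], 0],
    [8.2, [0, 0, 0], 0],
    [8.2, [0, 0, 0], 0],
    [8.2, [0, 0, 2.0], 0],
    [8.54, [0, 0, 4.0], 0],
    [8.54, [0, 0, 4.0], 0],
    [8.54, [0, -4.0, 2.0], 0],
    [8.54, [0, -4.0, 0], 0],
    [8.54, [0, -4.0, 0], 0],
    [8.54, [0, -4.0, 0], 0],
    [8.54, [0, 0, 0], 0]
  ]
}}

```text
clock: 21.55
position: [0.5834, -0.0112, 0.1624]
ee_rot: [-0.69, 0.691, 0.152, -0.152]
contact_force: [0.1, -0.8, -0.1]
width: 0.0856
```

```bash
python3 - <<'E'
from m import *
d=grab("top"); s=grab("side"); st()
im=d["pixels"];v=im.max(2);hs=cv2.cvtColor(im,cv2.COLOR_RGB2HSV)
b=(v>150)&(hs[...,1]<80)
q1,r=run(d,"large_a",(235,300,90,150),.035,.07,.05,LM,b)
q2,r=run(d,"large_b",(155,235,140,225),.045,.08,.059,LM,b); rel(r,BLP)
o=cv2.resize(im[150:310,80:400,::-1],None,fx=2.5,fy=2.5,interpolation=cv2.INTER_CUBIC)
for q in (q1,q2): cv2.polylines(o,[np.int32((q+.5-[80,150])*2.5)],True,(0,0,255),1)
cv2.imwrite("pics/fit4.png",o)
cv2.imwrite("pics/s16.png",cv2.resize(s["pixels"][60:210,150:350,::-1],None,fx=4,fy=4))
E
```

```text
t 21.65 pos [ 0.5831 -0.0073  0.1622] yaw 0.4365 tilt 0.0006 F [-0.2  0.2  0.1] w 0.0855 q6 -0.569
large_a res mm 1.84 pos [0.4309 0.2873] yaw -0.7441 sides [29.7383 70.039  59.8392 62.7511]
large_b res mm 16.99 pos [0.58   0.1559] yaw 3.126 sides [79.6173  6.8329 60.9408 38.8982]
  in board: x -1.5 y 32.4 mm yaw 2.687
```

View pics/fit4.png

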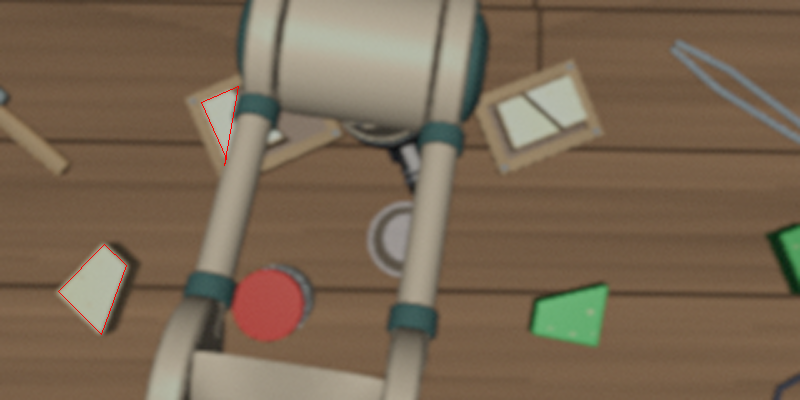

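View pics/s16.png

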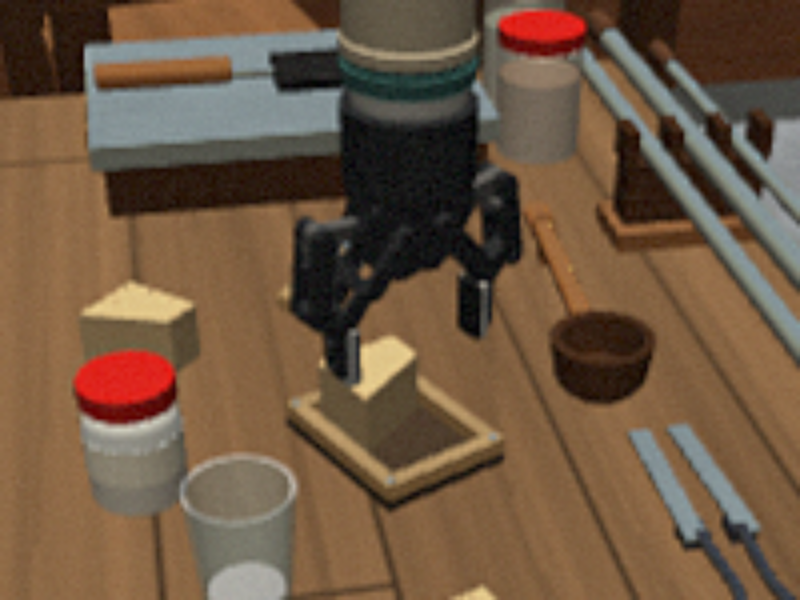

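Emit:
{"op": "arm_command", "data": {
  "commands": [
    [8.54, [-1.11, 2.08, 0.5], 0.14],
    [8.54, [-1.11, 2.08, 0.5], 0.14],
    [8.54, [-1.11, 2.08, 0], 0.14],
    [8.54, [-1.11, 2.08, 0], 0.14],
    [8.54, [-1.11, 2.08, 0], 0.14],
    [8.54, [-1.11, 2.08, 0], 0.14],
    [8.54, [-1.11, 2.08, 0], 0.14],
    [8.54, [-1.11, 2.08, 0], 0.14],
    [8.54, [-1.11, 2.08, 0], 0.14],
    [8.54, [-1.11, 2.08, 0], 0.14],
    [8.54, [-1.11, 2.08, 0], 0.14],
    [8.54, [-1.11, 2.08, 0], 0.14]
  ]
}}

```text
clock: 22.85
position: [0.4486, 0.2453, 0.1723]
ee_rot: [-0.344, 0.343, 0.618, -0.618]
contact_force: [0.2, 0.6, -0.4]
width: 0.0858
```

Emit:
{"op": "arm_command", "data": {
  "commands": [
    [8.54, [-1.11, 2.05, 0], 0.14],
    [8.54, [-1.11, 2.05, 0], 0.14],
    [8.54, [0, 0, -3], 0],
    [8.54, [0, 0, -3], 0],
    [8.54, [0, 0, -1], 0],
    [8.54, [0, 0, 0], 0],
    [8.54, [0, 0, 0], 0],
    [8.54, [0, 0, 0], 0]
  ]
}}

```text
clock: 23.65
position: [0.4288, 0.2847, 0.1037]
ee_rot: [-0.256, 0.257, 0.66, -0.658]
contact_force: [1.5, 1.0, 0.3]
width: 0.0856
```

```bash
python3 - <<'E'
from m import *
d=grab("top"); s=grab("side"); st()
im=d["pixels"];v=im.max(2);hs=cv2.cvtColor(im,cv2.COLOR_RGB2HSV)
b=(v>140)&(hs[...,1]<80)
q2,r=run(d,"large_b",(155,235,140,225),.045,.08,.059,LM,b); rel(r,BLP)
cv2.imwrite("pics/s17.png",cv2.resize(s["pixels"][60:210,100:300,::-1],None,fx=4,fy=4))
o=cv2.resize(im[150:310,80:400,::-1],None,fx=2.5,fy=2.5,interpolation=cv2.INTER_CUBIC)
for q in (q2,): cv2.polylines(o,[np.int32((q+.5-[80,150])*2.5)],True,(0,0,255),1)
cv2.imwrite("pics/fit5.png",o)
E
```

```text
t 23.75 pos [0.4286 0.2844 0.1035] yaw 2.3987 tilt 0.0025 F [ 0.4 -0.3  0.2] w 0.0854 q6 -1.948
large_b res mm 0.81 pos [0.5825 0.157 ] yaw 0.4365 sides [71.5015 60.8582 64.713  30.9787]
  in board: x 1.2 y 32.4 mm yaw -0.002
```

View pics/s17.png

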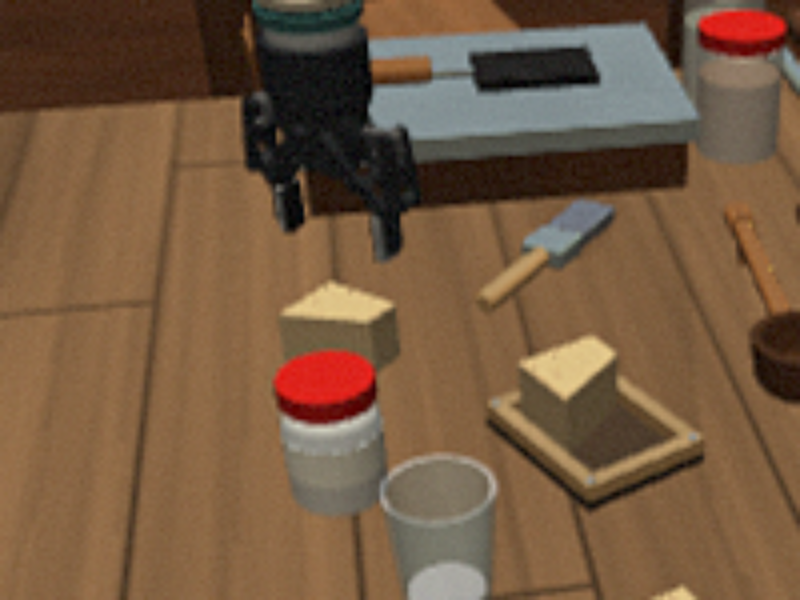

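View pics/fit5.png

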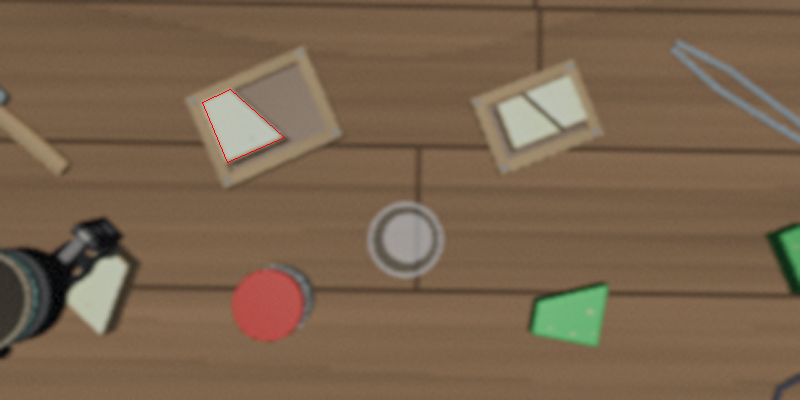

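Emit:
{"op": "arm_command", "data": {
  "commands": [
    [8.54, [-0.1, -0.1, -2.5], 0],
    [8.54, [0, 0, -2.0], 0],
    [8.54, [0, 0, -1.5], 0],
    [8.54, [0, 0, -0.9], 0],
    [8.54, [0, 0, 0], 0],
    [8.54, [0, 0, 0], 0],
    [5.8, [0, 0, 0], 0],
    [5.8, [0, 0, 0], 0],
    [5.8, [0, 0, 0], 0],
    [5.8, [0, 0, 0], 0],
    [5.8, [0, 0, 0], 0]
  ]
}}

```text
clock: 24.85
position: [0.4276, 0.2836, 0.0346]
ee_rot: [-0.256, 0.257, 0.66, -0.658]
contact_force: [-0.6, 0.2, 6.0]
width: 0.0649
```

```bash
python3 - <<'E'
from m import *
s=grab("side"); st()
cv2.imwrite("pics/s18.png",cv2.resize(s["pixels"][60:210,100:300,::-1],None,fx=4,fy=4))
E
```

```text
t 24.9 pos [0.4276 0.2836 0.0346] yaw 2.3989 tilt 0.0025 F [ 0.3 -0.1  5.2] w 0.0649 q6 -1.949
```

View pics/s18.png

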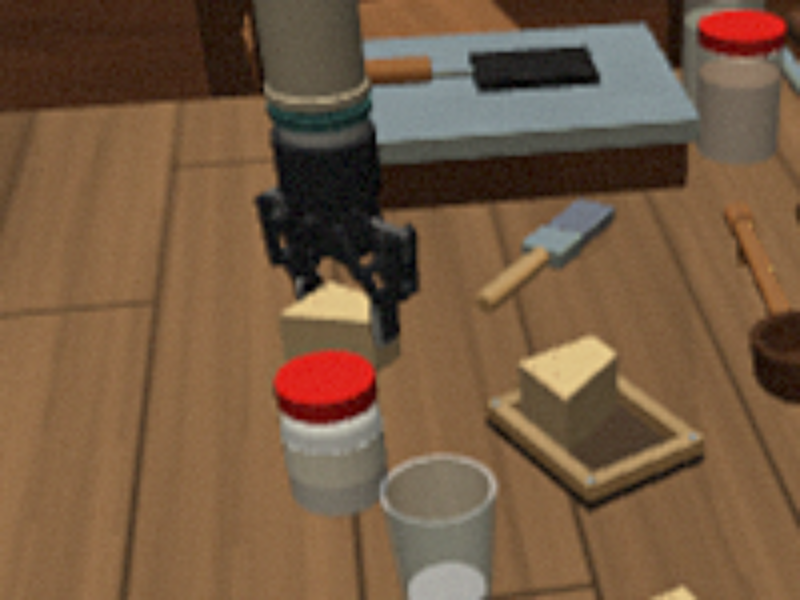

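Emit:
{"op": "arm_command", "data": {
  "commands": [
    [5.8, [0, 0, 1.0], 0],
    [5.8, [0, 0, 3.5], 0],
    [5.8, [0, 0, 3.5], 0],
    [5.8, [0, 0, 3.5], 0],
    [5.8, [0, 0, 3.0], 0],
    [5.8, [1.29, -1.31, 0], -0.14],
    [5.8, [1.29, -1.31, 0], -0.14],
    [5.8, [1.29, -1.31, 0], -0.14],
    [5.8, [1.29, -1.31, 0], -0.14],
    [5.8, [1.29, -1.31, 0], -0.14],
    [5.8, [1.29, -1.31, 0], -0.14]
  ]
}}

```text
clock: 26.0
position: [0.504, 0.2037, 0.1784]
ee_rot: [0.505, -0.504, -0.495, 0.496]
contact_force: [-0.7, 0.0, -2.3]
width: 0.0649
```

Emit:
{"op": "arm_command", "data": {
  "commands": [
    [5.8, [1.29, -1.31, 0], -0.14],
    [5.8, [1.29, -1.31, 0], -0.14],
    [5.8, [1.29, -1.31, 0], -0.14],
    [5.8, [1.29, -1.31, 0], -0.14],
    [5.8, [1.29, -1.31, 0], -0.14],
    [5.8, [1.29, -1.31, 0], -0.14],
    [5.8, [1.29, -1.31, 0], -0.14],
    [5.8, [1.29, -1.31, 0], -0.14],
    [5.8, [0, 0, 0], 0],
    [5.8, [0, 0, 0], 0],
    [5.8, [0, 0, 0], 0]
  ]
}}

```text
clock: 27.1
position: [0.6063, 0.1003, 0.1782]
ee_rot: [0.69, -0.69, -0.154, 0.155]
contact_force: [-0.8, -0.5, -2.0]
width: 0.0651
```

```bash
python3 - <<'E'
from m import *
s=grab("side"); st()
cv2.imwrite("pics/s19.png",cv2.resize(s["pixels"][60:210,150:350,::-1],None,fx=4,fy=4))
E
```

```text
t 27.15 pos [0.6064 0.1004 0.1783] yaw 0.4407 tilt 0.0011 F [ 0.7  0.5 -1.8] w 0.0651 q6 -0.39
```

View pics/s19.png

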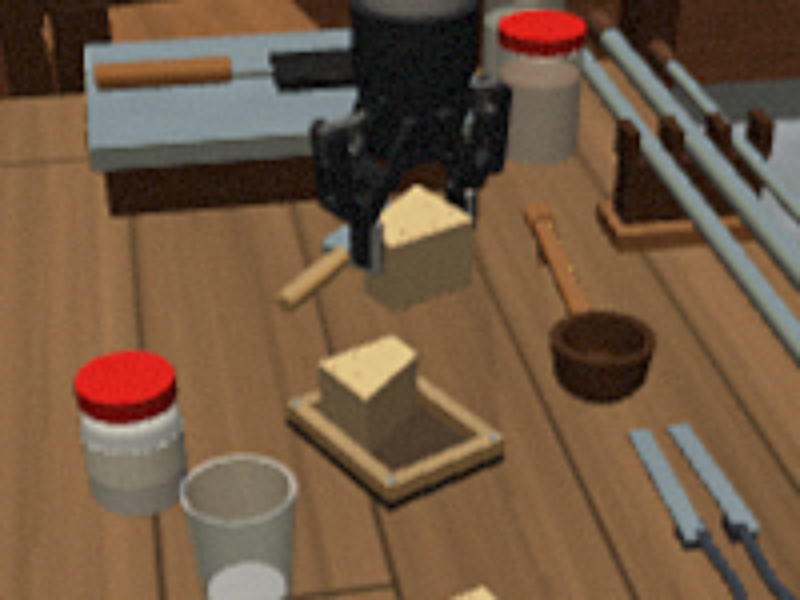

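Emit:
{"op": "arm_command", "data": {
  "commands": [
    [5.8, [0.1, -0.05, -3.0], 0],
    [5.8, [0, 0, -3.0], 0],
    [5.8, [0, 0, -1.5], 0],
    [5.8, [0, 0, -1.0], 0],
    [5.8, [0, 0, -1.0], 0],
    [5.8, [0, 0, -0.8], 0],
    [5.8, [0, 0, 0], 0],
    [5.8, [0, 0, 0], 0]
  ]
}}

```text
clock: 27.95
position: [0.6087, 0.0993, 0.0758]
ee_rot: [-0.69, 0.69, 0.154, -0.154]
contact_force: [-0.0, -0.7, -3.4]
width: 0.065
```

```bash
python3 - <<'E'
from m import *
s=grab("side"); st()
cv2.imwrite("pics/s20.png",cv2.resize(s["pixels"][110:200,200:320,::-1],None,fx=6,fy=6,interpolation=cv2.INTER_CUBIC))
E
```

```text
t 28.0 pos [0.609  0.0992 0.076 ] yaw 0.439 tilt 0.0015 F [-0.1  0.4 -3.3] w 0.0649 q6 -0.39
```

View pics/s20.png

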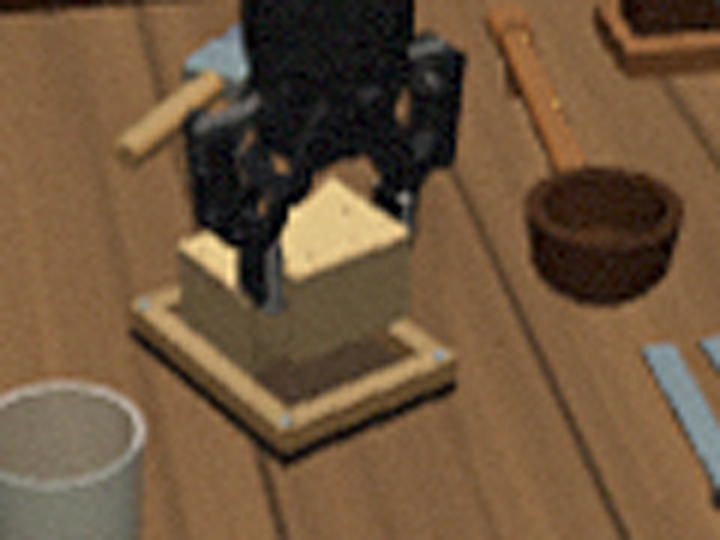

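No contact on the neighbour; continue down to .0436.

Emit:
{"op": "arm_command", "data": {
  "commands": [
    [5.8, [0, 0.05, -1.0], 0],
    [5.8, [0, 0, -1.0], 0],
    [5.8, [0, 0, -0.6], 0],
    [5.8, [0, 0, -0.3], 0],
    [5.8, [0, 0, 0], 0],
    [5.8, [0, 0, -0.2], 0],
    [5.8, [0, 0, 0], 0],
    [5.8, [0, 0, 0], 0]
  ]
}}

```text
clock: 28.8
position: [0.6085, 0.0997, 0.0445]
ee_rot: [-0.69, 0.69, 0.154, -0.154]
contact_force: [0.6, -0.5, -3.1]
width: 0.0654
```

Emit:
{"op": "arm_command", "data": {
  "commands": [
    [5.8, [0, 0, -0.1], 0],
    [5.8, [0, 0, -0.1], 0],
    [5.8, [0, 0, 0], 0],
    [5.8, [0, 0, 0], 0]
  ]
}}

```text
clock: 29.2
position: [0.6087, 0.0997, 0.0436]
ee_rot: [-0.69, 0.69, 0.154, -0.154]
contact_force: [-1.2, 0.2, 6.3]
width: 0.0651
```

Emit:
{"op": "arm_command", "data": {
  "commands": [
    [7.5, [0, 0, 0], 0],
    [8.2, [0, 0, 0], 0],
    [8.2, [0, 0, 0], 0],
    [8.2, [0, 0, 0], 0],
    [8.2, [0, 0, 2.0], 0],
    [8.54, [0, 0, 4.0], 0],
    [8.54, [0, 0, 4.0], 0],
    [8.54, [0, 0, 4.0], 0],
    [8.54, [0, -3.0, 2.0], 0],
    [8.54, [-1, -4.0, 0], 0],
    [8.54, [-1, -4.0, 0], 0],
    [8.54, [-1, -4.0, 0], 0]
  ]
}}

```text
clock: 30.4
position: [0.578, -0.0515, 0.2025]
ee_rot: [-0.69, 0.69, 0.154, -0.154]
contact_force: [0.1, -0.9, 0.7]
width: 0.0855
```

Emit:
{"op": "arm_command", "data": {
  "commands": [
    [8.54, [-2, -4.0, 0], 0],
    [8.54, [-2, -4.0, 0], 0],
    [8.54, [-2, -4.0, 0], 0],
    [8.54, [-2, -4.0, 0], 0],
    [8.54, [-2, -4.0, 0], 0],
    [8.54, [-2, -4.0, 0], 0],
    [8.54, [0, 0, 0], 0],
    [8.54, [0, 0, 0], 0],
    [8.54, [0, 0, 0], 0]
  ]
}}

```text
clock: 31.3
position: [0.4586, -0.2895, 0.2022]
ee_rot: [0.69, -0.69, -0.154, 0.154]
contact_force: [0.8, 0.0, 0.3]
width: 0.0851
```

```bash
python3 - <<'E'
from m import *
d=grab("top"); s=grab("side"); st()
im=d["pixels"];v=im.max(2); Q=[]
def pair(box,th,M,B):
    a,b,c,e=box; m=np.zeros(v.shape,np.uint8); m[a:b,c:e]=((v>th)&(d["P"][...,2]>.045))[a:b,c:e]
    n,l,stt,_=cv2.connectedComponentsWithStats(m,connectivity=4)
    for i in np.argsort(-stt[1:,4])[:2]+1:
        qq=quad(l==i); W=ray(d,qq,.059)[:,:2]; r=procr(W,M)
        zz=d["P"][...,2][l==i]; PP=d["P"][l==i]
        A=np.c_[PP[:,:2]-PP[:,:2].mean(0),np.ones(len(PP))]; co=np.linalg.lstsq(A,PP[:,2],rcond=None)[0]
        print(stt[i,4],"res",r[0]*1e3,r[1],r[2],"top z",co[2],"tilt",np.hypot(*co[:2])); rel(r,B); Q.append(qq)
pair((155,240,250,335),165,SM,BSP); pair((155,240,140,225),165,LM,BLP)
for n,uv,h in(("jar",(186,271),.094),("tumb",(243,245),.085)): print(n,ray(d,uv,h))
o=cv2.resize(im[:,:,::-1],None,fx=1.5,fy=1.5,interpolation=cv2.INTER_CUBIC)
for q in Q: cv2.polylines(o,[np.int32((q+.5)*1.5)],True,(0,0,255),1)
cv2.imwrite("pics/fit6.png",o)
cv2.imwrite("pics/s21.png",cv2.resize(s["pixels"][100:290,170:370,::-1],None,fx=3,fy=3))
E
```

```text
t 31.4 pos [ 0.4589 -0.2891  0.2023] yaw 0.4407 tilt 0.0005 F [ 1.  -0.   0.9] w 0.0854 q6 -1.132
272 res 1.6087396539816672 [ 0.6132 -0.1782] -2.7495504485381397 top z 0.05843550137924396 tilt 0.013981531859915913
  in board: x 2.4 y -29.1 mm yaw 3.140
255 res 2.396826345728891 [ 0.5909 -0.1284] 0.3876645914719292 top z 0.05862884795907172 tilt 0.013571349529333348
  in board: x 0.9 y 25.5 mm yaw -0.006
462 res 2.156887761389697 [0.6113 0.0977] -2.6936819066735493 top z 0.05878894559861141 tilt 0.003958466892256187
  in board: x 2.0 y -33.5 mm yaw -3.132
462 res 2.0997796327130027 [0.5826 0.1583] 0.4397618531141637 top z 0.05885630677823469 tilt 0.010056801183786516
  in board: x 1.8 y 33.5 mm yaw 0.001
jar [[0.4126 0.1089 0.094 ]]
tumb [[ 0.4748 -0.0232  0.085 ]]
```

View pics/fit6.png

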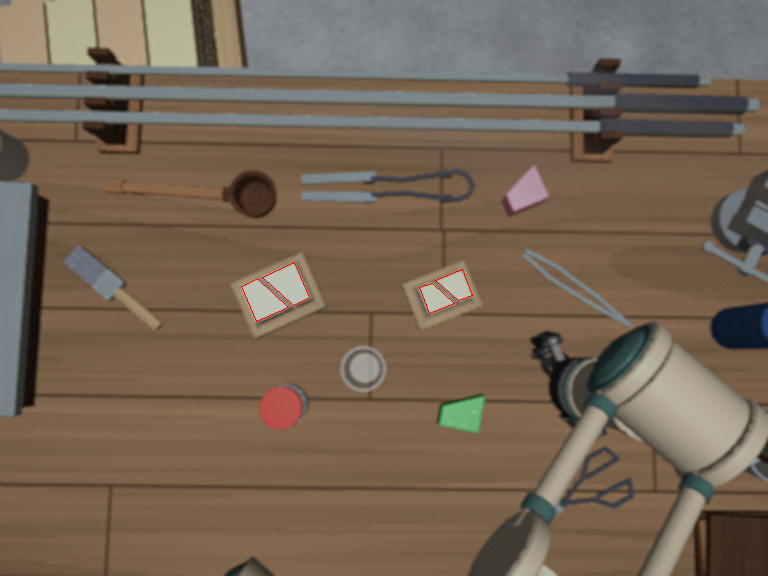

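View pics/s21.png

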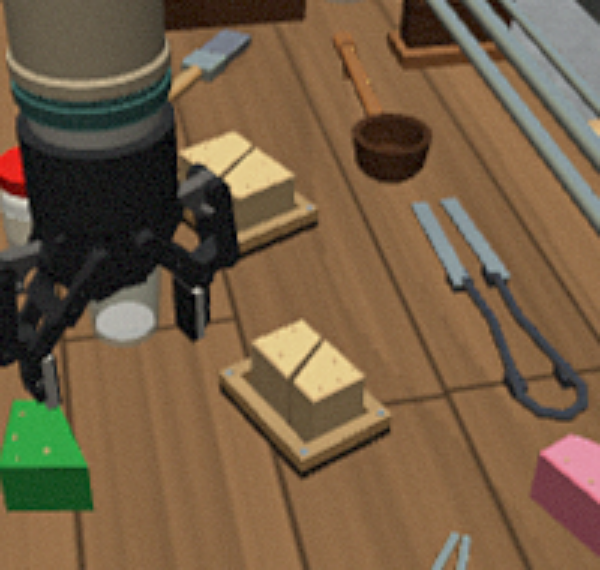

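```bash
python3 - <<'E'
from m import *
a=cv2.imread("pics/top0.png").astype(int); b=cv2.imread("pics/fit6.png")
d=grab("top"); c=d["pixels"][:,:,::-1].astype(int)
for n,(v0,v1,u0,u1) in dict(jar=(250,295,165,212),tumbler=(225,265,222,262),jacks=(105,140,195,320),block=(105,150,65,190)).items():
    print(n,"mean abs diff",abs(a-c)[v0:v1,u0:u1].mean().round(2))
print(manip.sign_off())
E
```

```text
jar mean abs diff 1.28
tumbler mean abs diff 1.27
jacks mean abs diff 1.3
block mean abs diff 1.4
the job is handed in; nothing more can be done
None
```

I took both piles down and packed all four bricks on their boards. I lowered each one until the wrist force showed contact before letting go. The job was handed in at about 31 s of the 122 s allowed, with the gripper open and clear of everything. `sign_off` reports no verdict.

The last top-view measurements put every brick inside the required ranges:

| Brick | Along board x (mm) | Across board (mm) | Angle to board x |
|---|---|---|---|
| small_b | +0.9 | +25.5 | within 0.01 rad |
| small_a | +2.4 | −29.1 | within 0.01 rad |
| large_b | +1.8 | +33.5 | within 0.01 rad |
| large_a | +2.0 | −33.5 | within 0.01 rad |

- **Flatness:** the tops stand 58 to 59 mm above the bench (59 expected), with tilts under 0.015 rad.
- **Fit:** a clear gap shows between the sloping sides in both views.
- **Bystanders:** in the final top picture, the areas around the jar, tumbler, jacks and wooden block differ from the first picture only by image noise. I did not measure their positions separately.
- **Where checks disagreed:** the final corner fits left 1.6 to 2.4 mm of residual. Camera and arm-based brick positions differed by up to about 2 mm. Both are small against the tolerances.

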